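Close the block-print press evenly with its four T-screws

TASK

Screw the press's aluminium plate down with its four red T-screws: working crisscross (each screw followed by the one diagonally opposite), first take all four about half-way down so the plate never tips, then go round crisscross again and tighten each one by feel until it is just snug. The plate must end flat on its posts with all four screws evenly snug, none loose and none forced; leave the bubble level lying on the plate and everything else on the bench where it is.

Things in the scene. Friction and masses are not known exactly. Their poses are not given: they have to be found in the camera images.
- press: fixed dark-green press base, 204 x 204 x 22 mm, on the table; origin at the centre of its underside, x, y along its sides. Four dark guide blocks stand at the middles of its sides (up to 55 mm above the table) and keep the platen in place with 1.5 mm play.
- platen: loose aluminium cover plate, 166 x 166 x 10 mm, 0.7 kg; origin at the centre of its underside, axes as the base's. Floats level on four lift springs (0.8 N/mm each, mid-sides), underside 45.5 mm above the table; must come down onto four steel posts under the screws, tops 38 to 41.5 mm above the table (not measured: the screws' feel tells).
- screw_a (a joint): angle (rad) of T-screw a at the base's corner +x +y (far left seen from the robot); 0 to 0.3 at the start, grows clockwise seen from above (tightening), 3 mm down per rad. At 0 its bar lies along the base's x; bar yaw = base yaw minus this angle. Its collar meets the platen at about 0.4; the platen meets its posts at about 1.7 to 2.9, differently each time. Stays where it is left.
- bar_a (a point): centre of the red bar of T-screw a, on its axis, half-way up the bar: 84 long (42 to either side), 12 thick, 16 high, at (+65, +65) mm from the base's centre in the base's axes; 89.7 mm above the table at joint 0. x along the bar, to the end with a white dot. 25 mm free under the bar outside its 18 mm hub.
- spindle_a: T-screw a as a whole; origin at the centre of its 28 mm collar's underside, 33 mm below the bar's middle; does not turn. It turns with 0.05 to 0.15 N m until the platen is on its posts, then the torque climbs steeply, by 1 to 3 N m per rad. Snug: 0.35 N m (10 N pushed square 35 mm from the axis), 0.28 to 0.4 is good.
- screw_b (a joint): angle (rad) of T-screw b at the base's corner +x -y (far right); 0 to 0.3 at the start, grows clockwise seen from above (tightening), 3 mm down per rad. At 0 its bar lies along the base's x; bar yaw = base yaw minus this angle. Its collar meets the platen at about 0.4; the platen meets its posts at about 1.7 to 2.9, differently each time. Stays where it is left.
- bar_b (a point): centre of the red bar of T-screw b, on its axis, half-way up the bar: 84 long (42 to either side), 12 thick, 16 high, at (+65, -65) mm from the base's centre in the base's axes; 89.7 mm above the table at joint 0. x along the bar, to the end with a white dot. 25 mm free under the bar outside its 18 mm hub.
- spindle_b: T-screw b as a whole; origin at the centre of its 28 mm collar's underside, 33 mm below the bar's middle; does not turn. It turns with 0.05 to 0.15 N m until the platen is on its posts, then the torque climbs steeply, by 1 to 3 N m per rad. Snug: 0.35 N m (10 N pushed square 35 mm from the axis), 0.28 to 0.4 is good.
- screw_c (a joint): angle (rad) of T-screw c at the base's corner -x -y (near right); 0 to 0.3 at the start, grows clockwise seen from above (tightening), 3 mm down per rad. At 0 its bar lies along the base's x; bar yaw = base yaw minus this angle. Its collar meets the platen at about 0.4; the platen meets its posts at about 1.7 to 2.9, differently each time. Stays where it is left.
- bar_c (a point): centre of the red bar of T-screw c, on its axis, half-way up the bar: 84 long (42 to either side), 12 thick, 16 high, at (-65, -65) mm from the base's centre in the base's axes; 89.7 mm above the table at joint 0. x along the bar, to the end with a white dot. 25 mm free under the bar outside its 18 mm hub.
- spindle_c: T-screw c as a whole; origin at the centre of its 28 mm collar's underside, 33 mm below the bar's middle; does not turn. It turns with 0.05 to 0.15 N m until the platen is on its posts, then the torque climbs steeply, by 1 to 3 N m per rad. Snug: 0.35 N m (10 N pushed square 35 mm from the axis), 0.28 to 0.4 is good.
- screw_d (a joint): angle (rad) of T-screw d at the base's corner -x +y (near left); 0 to 0.3 at the start, grows clockwise seen from above (tightening), 3 mm down per rad. At 0 its bar lies along the base's x; bar yaw = base yaw minus this angle. Its collar meets the platen at about 0.4; the platen meets its posts at about 1.7 to 2.9, differently each time. Stays where it is left.
- bar_d (a point): centre of the red bar of T-screw d, on its axis, half-way up the bar: 84 long (42 to either side), 12 thick, 16 high, at (-65, +65) mm from the base's centre in the base's axes; 89.7 mm above the table at joint 0. x along the bar, to the end with a white dot. 25 mm free under the bar outside its 18 mm hub.
- spindle_d: T-screw d as a whole; origin at the centre of its 28 mm collar's underside, 33 mm below the bar's middle; does not turn. It turns with 0.05 to 0.15 N m until the platen is on its posts, then the torque climbs steeply, by 1 to 3 N m per rad. Snug: 0.35 N m (10 N pushed square 35 mm from the axis), 0.28 to 0.4 is good.
- level_mid (a point): middle of a small black round bubble level with a yellow face, 36 mm across, 12 high, lying loose on the platen near its centre; leave it lying there.
- brayer: hand ink roller with red handle, 190 long, 90 wide, 36 high mm, standing by on the table; origin at the centre of its underside. Leave alone.
- ink_jar: black screw-top ink jar, 68 across, 75 high mm, standing by on the table; origin at the centre of its underside. Leave alone.
- brush_cup: blue ceramic cup, 72 across, 90 high mm, standing by on the table; origin at the centre of its underside. Leave alone.
- ink_can: blue can, 64 across, 60 high mm, standing by on the table; origin at the centre of its underside. Leave alone.
- ink_knife: ink spatula lying on the table, about 220 long mm, standing by on the table; origin at the centre of its underside. Leave alone.
- lino_block: mounted grey lino block, 100 x 75 x 22 mm, standing by on the table; origin at the centre of its underside. Leave alone.
There are look-alikes about, which are no part of the job. What is meant by the platen is not yellow, and is the smaller of those in its own colour.

How it is judged:
By the outcome, as a careful person would: the job done as asked, in the order asked, and still so for the second after the job is handed in, with the robot touching nothing.
It also fails if it takes over 72 s, if anything falls off the work surface, if the arm or the gripper's body presses on something with over 40 N, if the wrist force passes 120 N, or if a joint passes its speed limit or range.

ROBOT

A 6-joint arm with a two-finger parallel gripper is mounted at the origin on the work surface. World frame = base frame: x ahead of the robot, y to its left, z up, the work surface at z = 0. Lengths are in m, angles in degrees, forces in N, time in s.
With the tool pointing down it reaches from about 0.375 to 0.975 m from the base axis. Payload 3.8 kg.
Tool frame: the origin (TCP) lies at the very end of the fingers, on their centre line; the grasp point (between the pads) lies 19 mm behind it; z points along the fingers, y is the direction in which the jaws open and shut (so a half turn about z gives the same grasp; the last joint's range is limited). The gripper opens to 88 mm and grips with 3 to 60 N. Pads are 18 mm wide; open, the fingers measure 123 mm over their backs; the gripper's body (75 mm by 187 mm) begins 45 mm behind the grasp point.
Start: joints at [69.677, 15.12, 91.902, -0, 72.978, -2.114], TCP at [0.211, 0.641, 0.239] pointing down, gripper open.
Joint ranges: [-150.88, 150.88], [-54.13, 125.18], [17.81, 147.31], [-75.09, 255.09], [0, 152.58], [-146.25, 146.25]. Speed limits (degrees/s): [147.25, 147.25, 180, 180, 180, 180].

INTERFACE

Orientations are given as a 3x3 rotation matrix whose columns are the frame's x, y, z axes.
In Python, from cell import r, vision, finder gives the robot as it stands. The module is installed in compiled form; this text tells all that it offers.
- The arm moves only by the tool step_arm, never from a script. Its argument "moves" is a list of rows, each a list of 6 numbers: the shift along the tool's x, y, z in units of 50 mm (1.0 is 50 mm), then the turn, a rotation vector about the tool's x, y, z in units of 6 degrees (1.0 is 6 degrees). A call has 1 to 20 rows; each row shifts and turns the commanded pose from where the row before left it, along the tool's axes as they then stand; what a row does not reach is not made up. A row lasts 1/10 s, in which the tool goes at most 50 mm and 8.59 degrees, less where a joint would pass 70% of its speed; a pose out of reach is approached as far as the arm can. A call is refused whole if a number of a shift passes 1 or a number of a turn 1, either way. A call with a gripper value outside its range is refused whole. "gripper" is the opening, from 0 (shut) to 1 (fully open), set as the call begins (left out, the last holds). The fingers move at their own pace and stop on an object; the grip force is fixed at half the most. Time passes only in rows, so rows that do not move let the fingers close. It gives the time, the measured TCP pose, the force and the opening at its end, in the units of the state.
- r.get_state(): the state, without advancing time (a new reading comes with each control period).
- vision.capture(name): name is "side" or "top"; returns a dict with "img" (420x560x3 uint8, red, green, blue), "K" (3x3 intrinsics, pixels), "R" (3x3) and "t" (3): a world point X has camera coordinates R X + t. Camera axes: x right, y down, z forward; pixel columns grow to the right and rows downward; lengths in m; the calibration is good to about 2 mm. A picture is of the moment at which its call begins. There is no depth.
- r.finish_job(): hands the job in, once; it reports no verdict.
Trained networks look in the newest picture that a camera, given by its name, has taken for a name from the list of things; names that differ only in an ending like _2 or _b are one class to them, and where a whole thing is asked for, a point or a joint stands for the part that bears it (a point fixed in the world has none). Each returns a list of dicts, best first, with "p" (0 to 1); they miss things now and then, are a little off and sometimes report something else, mostly with a low value. They report only what shows in the picture. A call takes as long as a camera call. They do not tell look-alikes from the thing itself.
- finder.trace(camera, query): "pixels" (420x560 bool, what is visible of it).
- finder.spot_point(camera, query): "location" ([x, y, z] in m, in the coordinates of the camera as it stood for that picture, good to about 4 mm: a listed point, or the origin of a listed thing).
The state is a dict: "time": time; "joints": joint angles; "qd": joint speeds; "tau": joint torques, N m; "ee_pos": TCP position; "eef_rot": TCP orientation; "wrist_force": force on the tool from outside, world axes, zero at the start; "moment": the same for the moment, N m; "opening": finger opening in m.
Only numpy, scipy, OpenCV 4.12 (cv2) and the standard library are available. Lean on these libraries where they do the work, as an engineer would, in place of code of your own. Each camera call takes 0.05 s, during which the arm holds its last target.

## Working session

There is one attempt and no reset: what is moved stays moved. The work goes in short steps, Python scripts to look and compute and a tool call to move; the robot and the scene stay as the last step left them, time stands still between calls to the robot, and variables do not carry over. Pictures are saved under pics/ and viewed, and the job is handed in when it is done.

Besides the shell and the picture viewer there is one more tool, called after "Request:" as name(argument=value, ...) on one line, values as JSON. step_arm: Moves the arm, as the interface text tells. Its arguments: {"type":"object","properties":{"moves":{"type":"array"},"gripper":{"type":"number"}},"required":["moves"]}

```bash
mkdir -p pics
python3 - <<'E'
from cell import r,vision,finder
import cv2
for c in ["side","top"]:
    d=vision.capture(c); cv2.imwrite(f"pics/{c}0.png",d["img"][:,:,::-1])
    print(c,d["K"],d["R"],d["t"])
    for q in ["press","platen","bar_a","level_mid","spindle_a","screw_a"]:
        for o in finder.spot_point(c,q):
            X=d["R"].T@(o["location"]-d["t"]); print(q,round(o["p"],2),X.round(4))
print(r.get_state())
E
```

```text
side [[481.08790777   0.         272.66068896]
 [  0.         481.08790777 217.64702226]
 [  0.           0.           1.        ]] [[ 0.99763703 -0.06662113 -0.01679234]
 [-0.06012613 -0.72832401 -0.68258991]
 [ 0.03324464  0.68198663 -0.73060867]] [-0.46025692  0.0843078   1.51016723]
press 0.76 [0.532  0.0823 0.0028]
platen 0.96 [ 2.016e-01 -2.799e-01 -2.000e-04]
platen 0.88 [0.191  0.3361 0.0036]
platen 0.86 [0.5288 0.0809 0.0426]
bar_a 0.72 [0.5923 0.1491 0.0898]
bar_a 0.62 [0.5982 0.0184 0.0873]
bar_a 0.6 [0.4673 0.0188 0.0881]
bar_a 0.51 [0.4611 0.1482 0.0856]
level_mid 0.55 [0.5262 0.0721 0.0627]
spindle_a 0.79 [0.5945 0.018  0.0516]
spindle_a 0.78 [0.4655 0.0115 0.0572]
spindle_a 0.76 [0.5952 0.1511 0.0576]
spindle_a 0.61 [0.4624 0.1476 0.0553]Traceback (most recent call last):
  File "<stdin>", line 7, in <module>
ValueError: it knows: bar, brayer, brush_cup, ink_can, ink_jar, ink_knife, level_mid, lino_block, platen, press, spindle
```

Run:
```python
from cell import r,vision,finder
import cv2
for c in ["top"]:
    d=vision.capture(c); cv2.imwrite(f"pics/{c}0.png",d["img"][:,:,::-1])
    print(c,d["K"],d["R"],d["t"])
    for q in ["press","platen","bar_a","level_mid","spindle_a"]:
        for o in finder.spot_point(c,q):
            X=d["R"].T@(o["location"]-d["t"]); print(q,round(o["p"],2),X.round(4))
    print(d["R"].T@-d["t"])
print(r.get_state())
```

```text
top [[468.28933305   0.         282.83652027]
 [  0.         468.28933305 206.90037068]
 [  0.           0.           1.        ]] [[ 0.01037077 -0.99967457  0.02330672]
 [-0.99257884 -0.0131157  -0.12089342]
 [ 0.12115976 -0.02188    -0.99239185]] [-0.00498687  0.47419722  1.19932407]
platen 0.74 [0.5252 0.0852 0.0457]
platen 0.66 [ 0.2014 -0.2763  0.0049]
platen 0.6 [ 1.825e-01  3.420e-01 -1.000e-04]
bar_a 0.72 [0.5991 0.0199 0.0857]
bar_a 0.68 [0.5931 0.1482 0.0903]
bar_a 0.54 [0.4646 0.0212 0.0894]
bar_a 0.49 [0.461  0.1511 0.089 ]
bar_a 0.42 [7.605e-01 1.181e-01 4.000e-04]
level_mid 0.46 [0.5216 0.0787 0.0595]
spindle_a 0.78 [0.4658 0.1453 0.0574]
spindle_a 0.74 [0.5889 0.1555 0.0582]
spindle_a 0.72 [0.5945 0.0227 0.0563]
spindle_a 0.65 [0.4652 0.017  0.0575]
[0.32542003 0.0274754  1.24764297]
{'time': 0.6, 'joints': array([ 6.96762878e+01,  1.51178080e+01,  9.18993862e+01, -2.11279528e-04,
        7.29767566e+01, -2.11320324e+00]), 'qd': array([ 0.09345044,  0.00501498, -0.10131533,  0.01158003,  0.0167456 ,
        0.10216035]), 'tau': array([ 7.40046580e-04, -5.01647937e+01, -3.57008743e+01,  7.28557119e-02,
        1.87918375e-02, -2.13436181e-05]), 'ee_pos': array([0.21094484, 0.64122108, 0.23876446]), 'eef_rot': array([[-9.49915086e-01,  3.12508126e-01,  3.99762565e-05],
       [ 3.12508128e-01,  9.49915081e-01,  9.77807732e-05],
       [-7.41676274e-06,  1.05376337e-04, -9.99999994e-01]]), 'wrist_force': array([ 0.63116225, -0.11823485, -1.10821059]), 'moment': array([ 0.00467032, -0.00955014,  0.03721959]), 'opening': 0.08779641727482208}
```

View pics/side0.png

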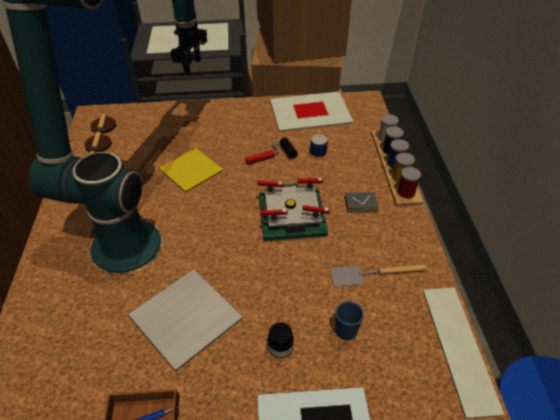

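```bash
sleep 1
```

```text
(no output)
```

View pics/top0.png

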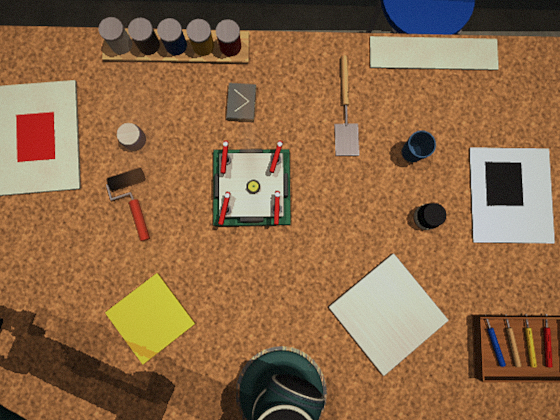

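Platen candidates in the top view are the yellow square (150,317), the large whitish square (388,314) and the aluminium plate on the press (252,187). The task rules out yellow and asks for the smaller of its colour, so I choose the plate on the press. Next I'll check it in a close crop and measure the bars.

Run:
```python
from cell import r,vision,finder
import cv2,numpy as np
a=cv2.imread("pics/top0.png")[135:240,200:305]; b=cv2.imread("pics/side0.png")[165:245,245:340]
a=cv2.resize(a,(500,500),interpolation=cv2.INTER_CUBIC); b=cv2.resize(b,(500*95//80*1//2+0,250),interpolation=cv2.INTER_CUBIC)
b=cv2.resize(cv2.imread("pics/side0.png")[168:243,250:335],None,fx=6,fy=6,interpolation=cv2.INTER_CUBIC)
cv2.imwrite("pics/crop_t.png",cv2.resize(a,(580,580))); cv2.imwrite("pics/crop_s.png",b)
d={c:vision.capture(c) for c in ["top","side"]}
def ray(c,uv,z):
    D=d[c]; C=-D["R"].T@D["t"]; v=D["R"].T@np.linalg.inv(D["K"])@np.array([*uv,1.]); s=(z-C[2])/v[2]; return C+s*v
for c in ["top","side"]:
    for o in finder.trace(c,"bar_a"):
        m=o["pixels"].astype(np.uint8)
        v,u=np.nonzero(m)
        P=np.array([ray(c,(x,y),0.0893) for x,y in zip(u,v)])[:,:2]
        mu=P.mean(0); w,V=np.linalg.eigh(np.cov((P-mu).T)); e=V[:,1]
        print(c,"bar",round(o["p"],2),len(u),mu.round(4),np.degrees(np.arctan2(e[1],e[0])).round(1),(2*np.sqrt(3*w)).round(4))
    for q,z in [("platen",.0555),("press",.022)]:
        for o in finder.trace(c,q):
            m=o["pixels"].astype(np.uint8); cs,_=cv2.findContours(m,0,2); k=max(cs,key=cv2.contourArea)[:,0]
            P=np.array([ray(c,p,z)[:2] for p in k],np.float32); print(c,q,round(o["p"],2),cv2.minAreaRect(P))
```

```text
top bar 0.73 228 [0.5907 0.1516] 176.3 [0.0193 0.078 ]
top bar 0.65 199 [0.5956 0.0212] 165.3 [0.0192 0.0704]
top bar 0.57 219 [0.4627 0.1473] 168.6 [0.0195 0.0757]
top bar 0.55 664 [ 0.4504 -0.3652] 104.9 [0.0551 0.0735]
top platen 0.96 ((0.19097283482551575, 0.32913094758987427), (0.1627415269613266, 0.16334974765777588), 38.29383087158203)
top platen 0.7 ((0.20645494759082794, -0.2650292217731476), (0.21889254450798035, 0.21945203840732574), 39.508827209472656)
top platen 0.66 ((0.5299883484840393, 0.08479087054729462), (0.16708511114120483, 0.16685816645622253), 0.7307798266410828)
top press 0.91 ((0.5407429933547974, 0.08621271699666977), (0.2286989688873291, 0.20492812991142273), 1.4093400239944458)
side bar 0.75 163 [0.4646 0.1382] 161.6 [0.0504 0.0664]
side bar 0.71 202 [0.5914 0.1422] 179.3 [0.0512 0.0719]
side bar 0.58 248 [0.5945 0.0122] 159.8 [0.0504 0.0718]
side bar 0.58 228 [0.4654 0.008 ] -174.5 [0.0511 0.0721]
side platen 0.66 ((0.5291181802749634, 0.07841856777667999), (0.1661432385444641, 0.1716070920228958), 1.6123567819595337)
side platen 0.65 ((0.21007247269153595, -0.3078957200050354), (0.21984371542930603, 0.22334739565849304), 38.43281555175781)
side platen 0.6 ((0.19539086520671844, 0.281139075756073), (0.16565744578838348, 0.1708381175994873), 38.42210388183594)
side press 0.9 ((0.5370844006538391, 0.10291527211666107), (0.2276679277420044, 0.2776692807674408), 1.1708709001541138)
side press 0.52 ((0.46082600951194763, 0.20176109671592712), (0.06091976910829544, 0.08879561722278595), 76.781005859375)
```

```bash
sleep 2
```

```text
(no output)
```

View pics/crop_t.png

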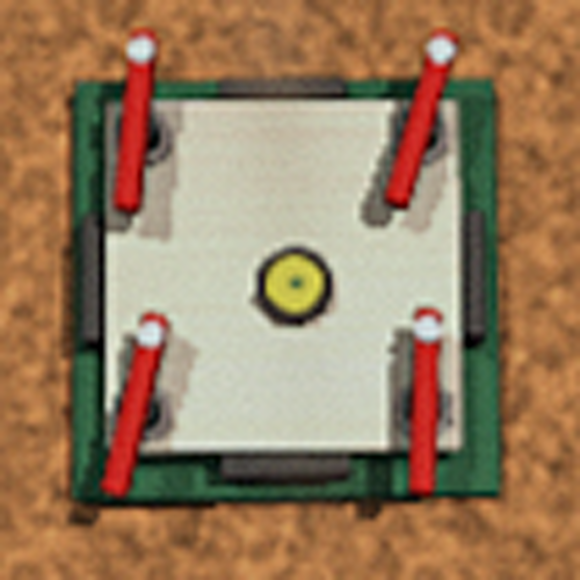

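View pics/crop_s.png

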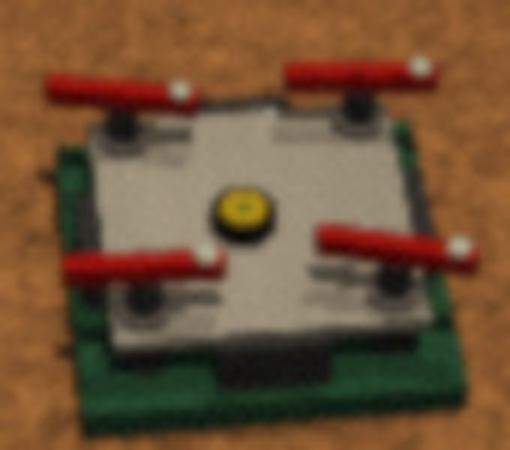

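The crop shows the plate on the press at about (252,187) carrying the yellow-faced level. The four red bars have their white dots at the far (upper) ends. I'll refine the base pose and bar angles by fitting projected silhouettes.

```bash
cat > fit.py <<'E'
from cell import r,vision,finder
import cv2,numpy as np
from scipy.optimize import least_squares
S=8
LOC=[(65,65),(65,-65),(-65,-65),(-65,65)]
def corners(x,y,yaw,i,th):
    c,s=np.cos(yaw),np.sin(yaw); lx,ly=np.array(LOC[i])/1e3
    cx,cy=x+c*lx-s*ly,y+s*lx+c*ly; z=.0897-.003*th; b=yaw-th
    e=np.array([np.cos(b),np.sin(b)]); n=np.array([-e[1],e[0]])
    return np.array([[*(np.array([cx,cy])+p*.042*e+q*.006*n),z+w*.008] for p in(-1,1) for q in(-1,1) for w in(-1,1)]),(cx,cy,z,np.degrees(b))
def proj(D,P):
    X=P@D["R"].T+D["t"]; u=X@D["K"].T; return u[:,:2]/u[:,2:]
def feat(D,P):
    h=cv2.convexHull(proj(D,P).astype(np.float32)); M=cv2.moments(h)
    return mom(M)
def mom(M):
    a=.5*np.arctan2(2*M["mu11"],M["mu20"]-M["mu02"]); return np.array([M["m10"]/M["m00"],M["m01"]/M["m00"]]),a
def measure(cams=("top","side"),x0=(.529,.084,.02,.15,.2,.1,.15),tag=None,verbose=True):
    obs=[]
    for c in cams:
        D=vision.capture(c)
        if tag: cv2.imwrite(f"pics/{tag}_{c}.png",D["img"][:,:,::-1])
        im=D["img"].astype(int); R,G,B=im[...,0],im[...,1],im[...,2]
        red=((R>90)&(G<.45*R)&(B<.45*R))
        for i in range(4):
            P,_=corners(*x0[:3],i,x0[3+i]); h=cv2.convexHull(proj(D,P).astype(np.int32))
            roi=np.zeros(red.shape,np.uint8); cv2.fillPoly(roi,[h],1); roi=cv2.dilate(roi,np.ones((9,9)))
            white=(R>150)&(B>150)&(abs(R-B)<50); 
            m=(red&(roi>0)).astype(np.uint8)
            # white dot: bright pixels touching red, near dot end
            dot=P[4:].mean(0)+[0,0,.008]; d0=P[4:].mean(0)-.006*(P[4:].mean(0)-P[:4].mean(0))/.084
            u=proj(D,(d0+[0,0,.008])[None])[0]; k=np.zeros_like(m); cv2.circle(k,tuple(int(round(v)) for v in u),4,1,-1)
            m|=(k>0)&((white)|red)
            m=cv2.morphologyEx(m,cv2.MORPH_CLOSE,np.ones((3,3)))
            f=mom(cv2.moments(m,True)); obs.append((c,D,i,f,int(m.sum())))
    def res(p):
        o=[]
        for c,D,i,(uv,a),n in obs:
            P,_=corners(*p[:3],i,p[3+i]); fu,fa=feat(D,P); w=1. if c=="top" else .7
            da=(a-fa+np.pi/2)%np.pi-np.pi/2
            o+=list(w*(uv-fu))+[w*25*da]
        return np.array(o)
    s=least_squares(res,x0,loss="soft_l1")
    if verbose:
        print("base",s.x[:2].round(4),np.degrees(s.x[2]).round(2),"theta",s.x[3:].round(3))
        print("px areas",[o[4] for o in obs]); print(res(s.x).reshape(-1,3).round(2).tolist())
        for i in range(4): print("abcd"[i],np.round(corners(*s.x[:3],i,s.x[3+i])[1],4))
    return s.x
E
python3 - <<'E'
from fit import *
measure(("top",)); measure(("side",)); measure(); s=r.get_state(); print(s["time"],s["wrist_force"],s["moment"])
E
```

```text
base [0.5315 0.0843] 1.16 theta [0.15  0.2   0.1   0.151]
px areas [157, 153, 173, 185]
[[-0.3, 0.75, -1.55], [-0.09, 0.31, 2.44], [0.42, -0.38, -0.38], [-0.1, -0.53, 0.71]]
a [ 0.5951  0.1506  0.0892 -7.4357]
b [  0.5978   0.0207   0.0891 -10.3005]
c [ 0.4678  0.018   0.0894 -4.5709]
d [ 0.4652  0.148   0.0892 -7.4809]
base [0.5233 0.0847] 1.36 theta [0.15 0.2  0.1  0.15]
px areas [81, 72, 77, 75]
[[0.2, -0.48, -0.05], [0.55, -0.45, 1.04], [-0.67, -0.3, -0.42], [-0.23, -0.65, 1.16]]
a [ 0.5867  0.1512  0.0892 -7.238 ]
b [  0.5898   0.0213   0.0891 -10.1186]
c [ 0.4599  0.0182  0.0894 -4.3732]
d [ 0.4568  0.1482  0.0893 -7.2229]
base [0.5294 0.0841] 1.12 theta [0.15 0.2  0.1  0.15]
px areas [159, 150, 171, 185, 81, 72, 77, 73]
[[-0.38, -0.22, -1.57], [-0.22, -0.38, 2.56], [0.31, -1.24, -0.37], [-0.17, -1.32, 0.71], [-1.47, -0.55, -0.4], [-0.81, -0.52, 0.99], [-2.01, -0.28, -0.47], [-1.62, -0.59, 1.12]]
a [ 0.5932  0.1503  0.0892 -7.4768]
b [  0.5957   0.0203   0.0891 -10.3416]
c [ 0.4657  0.0178  0.0894 -4.612 ]
d [ 0.4632  0.1478  0.0892 -7.4887]
1.2 [ 0.64023509 -0.00317452 -0.5265666 ] [ 0.07304066 -0.00603811 -0.02040843]
```

```bash
sed -i 's/loss="soft_l1")/loss="soft_l1",diff_step=3e-3,x_scale=[.01,.01,.1,.1,.1,.1,.1])/; s/(R>90)&(G<.45\*R)&(B<.45\*R)/(R>55)\&(G<.42*R)\&(B<.42*R)/' fit.py
sed -i 's/D=vision.capture(c)/D=CAP(c)/; s/^S=8/CAP=vision.capture/' fit.py
python3 - <<'E'
import fit,pickle
from fit import *
d={c:vision.capture(c) for c in("top","side")}
pickle.dump(d,open("d0.pkl","wb"))
fit.CAP=lambda c:d[c]
measure(("top",)); measure(("side",)); x=measure()
out=[]
for c in d:
    D=d[c]; im=D["img"].copy()
    im=cv2.resize(im,None,fx=6,fy=6,interpolation=cv2.INTER_CUBIC)
    for i in range(4):
        P,_=corners(*x[:3],i,x[3+i]); h=cv2.convexHull(((proj(D,P)+.5)*6-.5).astype(np.int32)); cv2.polylines(im,[h],True,(0,255,255),1)
    o=(215,145) if c=="top" else(250,165)
    out.append(im[o[1]*6:o[1]*6+480,o[0]*6:o[0]*6+ (400 if 0 else 480)])
o=np.hstack(out); cv2.imwrite("pics/ov.png",cv2.resize(o,(800,400))[:,:,::-1])
E
```

```text
base [0.5309 0.0844] 1.35 theta [0.095 0.297 0.089 0.182]
px areas [159, 153, 176, 186]
[[-0.18, 0.55, -0.0], [0.03, 0.5, -0.01], [0.28, -0.29, 0.01], [-0.13, -0.81, 0.0]]
a [ 0.5944  0.1509  0.0894 -4.0745]
b [  0.5974   0.021    0.0888 -15.6966]
c [ 0.4675  0.0179  0.0894 -3.7542]
d [ 0.4644  0.1479  0.0892 -9.0539]
base [0.5252 0.0841] 1.4 theta [0.163 0.347 0.083 0.271]
px areas [112, 107, 106, 108]
[[0.15, -0.09, 0.01], [0.73, 0.05, -0.01], [-0.55, 0.11, -0.02], [-0.27, -0.15, 0.01]]
a [ 0.5886  0.1507  0.0892 -7.9326]
b [  0.5918   0.0207   0.0887 -18.4549]
c [ 0.4618  0.0175  0.0895 -3.3396]
d [  0.4586   0.1475   0.0889 -14.0983]
base [0.5296 0.0844] 1.43 theta [0.107 0.308 0.089 0.197]
px areas [159, 153, 176, 186, 112, 107, 106, 108]
[[-0.14, -0.0, -0.27], [0.05, 0.03, -0.23], [0.23, -0.78, 0.04], [-0.17, -1.38, -0.33], [-0.79, 0.04, 0.69], [-0.27, 0.18, 0.49], [-1.56, 0.2, -0.1], [-1.2, -0.03, 0.93]]
a [ 0.593   0.151   0.0894 -4.6775]
b [  0.5962   0.021    0.0888 -16.204 ]
c [ 0.4663  0.0178  0.0894 -3.6853]
d [ 0.463   0.1477  0.0891 -9.8275]
```

```bash
sleep 3
```

```text
(no output)
```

View pics/ov.png

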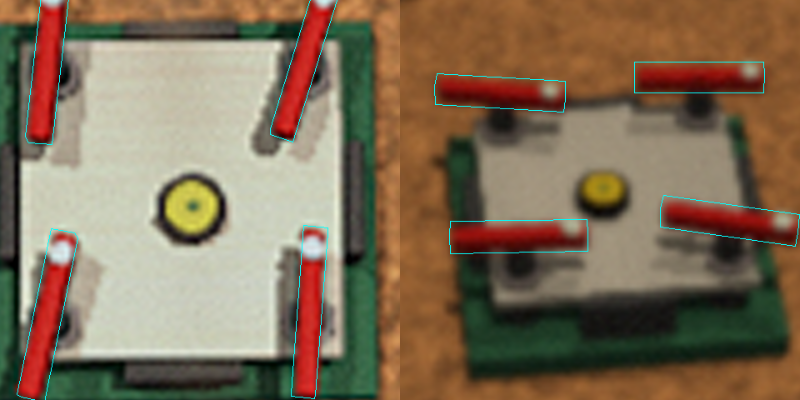

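```bash
cat > go.py <<'E'
from cell import r
import numpy as np,sys
B=(.5296,.0844,np.radians(1.4))
LOC=dict(a=(65,65),b=(65,-65),c=(-65,-65),d=(-65,65))
def axis(k):
    c,s=np.cos(B[2]),np.sin(B[2]); x,y=np.array(LOC[k])/1e3; return np.array([B[0]+c*x-s*y,B[1]+s*x+c*y])
def st():
    s=r.get_state(); R=s["eef_rot"]; yaw=np.degrees(np.arctan2(R[1,1],R[0,1]))
    print("t",round(s["time"],2),"pos",s["ee_pos"].round(4),"yyaw",yaw.round(2),"F",s["wrist_force"].round(2),"M",s["moment"].round(3),"open",round(s["opening"],4),"q6",s["joints"][5].round(1),"tau6",s["tau"][5].round(3),"tilt",R[:2,2].round(4)); return s,yaw
def plan(x,y,z,yyaw):
    s,yaw=st(); a=np.radians(yyaw); X=np.array([np.sin(a),-np.cos(a)])*1; Y=np.array([np.cos(a),np.sin(a)])
    X=np.array([-np.sin(a),np.cos(a)])  # tool x = y rotated +90
    d=np.array([x,y])-s["ee_pos"][:2]
    print("after turn rz",round((yaw-yyaw)/6,3),"units; x",round(d@X/.05,3),"y",round(d@Y/.05,3),"z",round((s["ee_pos"][2]-z)/.05,3))
if __name__=="__main__":
    if len(sys.argv)>1:
        k=sys.argv[1]; z=float(sys.argv[2]); by=float(sys.argv[3]); x,y=axis(k); print(k,x.round(4),y.round(4)); plan(x,y,z,by+90)
    else: st()
E
python3 go.py a .12 -4.7
```

```text
a 0.593 0.151
t 1.3 pos [0.2109 0.6412 0.2387] yyaw 71.79 F [-0.11  0.02 -0.14] M [ 0.011  0.014 -0.003] open 0.088 q6 -2.1 tau6 -0.0 tilt [ 0. -0.]
after turn rz -2.251 units; x -8.419 y -9.145 z 2.374
```

Request:
step_arm(moves=[[0,0,0.79,0,0,-0.75],[0,0,0.79,0,0,-0.75],[0,0,0.79,0,0,-0.75],[-0.648,-0.703,0,0,0,0],[-0.648,-0.703,0,0,0,0],[-0.648,-0.703,0,0,0,0],[-0.648,-0.703,0,0,0,0],[-0.648,-0.703,0,0,0,0],[-0.648,-0.703,0,0,0,0],[-0.648,-0.703,0,0,0,0],[-0.648,-0.703,0,0,0,0],[-0.648,-0.703,0,0,0,0],[-0.648,-0.703,0,0,0,0],[-0.648,-0.703,0,0,0,0],[-0.648,-0.703,0,0,0,0],[-0.648,-0.703,0,0,0,0]], gripper=0.5)

```text
time: 2.9
ee_pos: [0.5944, 0.1495, 0.1205]
eef_rot: [[-0.997, 0.082, 0.001], [0.082, 0.997, 0.0], [-0.001, 0.0, -1.0]]
wrist_force: [0.6, 0.3, 0.4]
opening: 0.044
```

```bash
python3 go.py a .0835 -4.7
```

```text
a 0.593 0.151
t 2.9 pos [0.5944 0.1495 0.1205] yyaw 85.28 F [0.55 0.35 0.41] M [ 0.039 -0.019  0.031] open 0.044 q6 -73.5 tau6 0.729 tilt [0.0007 0.0002]
after turn rz -0.003 units; x 0.03 y 0.028 z 0.741
```

Request:
step_arm(moves=[[0,0,0.37,0,0,0],[0,0,0.37,0,0,0],[0,0,0,0,0,0]])

```text
time: 3.2
ee_pos: [0.5912, 0.15, 0.0804]
eef_rot: [[-0.997, 0.083, -0.005], [0.083, 0.997, -0.001], [0.005, -0.001, -1.0]]
wrist_force: [-0.3, -0.9, 0.0]
opening: 0.044
```

```bash
python3 go.py a .0835 -4.7
python3 - <<'E'
from cell import vision
import cv2,numpy as np
o=[]
for c,(u,v) in(("side",(250,150)),("top",(200,120))):
    o.append(cv2.resize(vision.capture(c)["img"][v:v+100,u:u+100],(400,400),interpolation=cv2.INTER_CUBIC))
cv2.imwrite("pics/g1.png",np.hstack(o)[:,:,::-1])
E
```

```text
a 0.593 0.151
t 3.2 pos [0.5912 0.15   0.0804] yyaw 85.22 F [-0.28 -0.86  0.02] M [-0.02   0.02   0.004] open 0.044 q6 -73.3 tau6 -0.0 tilt [-0.0053 -0.0011]
after turn rz -0.014 units; x -0.034 y 0.021 z -0.063
```

```bash
sleep 3
```

```text
(no output)
```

View pics/g1.png

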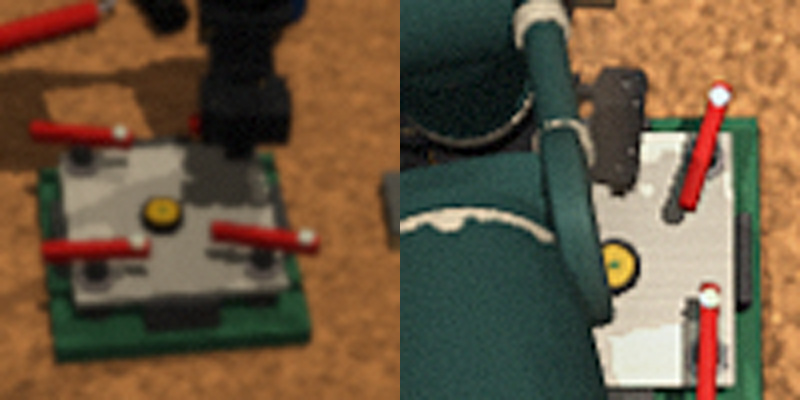

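The gripper now straddles bar a in the side crop, with the bar's red end just showing left of the fingers at (195,125). I'll close on it.

Request:
step_arm(moves=[[0,0,0,0,0,0],[0,0,0,0,0,0],[0,0,0,0,0,0],[0,0,0,0,0,0]], gripper=0)

```text
time: 3.7
ee_pos: [0.5936, 0.1512, 0.0842]
eef_rot: [[-0.997, 0.081, 0.001], [0.081, 0.997, -0.001], [-0.001, -0.001, -1.0]]
wrist_force: [-1.9, -3.0, 10.0]
opening: 0.0138
```

```bash
python3 go.py a .0835 -4.7
```

```text
a 0.593 0.151
t 3.7 pos [0.5936 0.1512 0.0842] yyaw 85.34 F [-1.94 -3.    9.96] M [-0.623  0.244 -0.004] open 0.0138 q6 -73.3 tau6 -0.004 tilt [ 0.0013 -0.0007]
after turn rz 0.007 units; x 0.012 y -0.005 z 0.015
```

Request:
step_arm(moves=[[0,0,0,0,0,0]])

```text
time: 3.8
ee_pos: [0.5937, 0.1508, 0.0846]
eef_rot: [[-0.997, 0.081, 0.001], [0.081, 0.997, -0.001], [-0.001, -0.001, -1.0]]
wrist_force: [-1.8, -3.0, 5.7]
opening: 0.0117
```

```bash
python3 go.py a .0835 -4.7
```

```text
a 0.593 0.151
t 3.8 pos [0.5937 0.1508 0.0846] yyaw 85.33 F [-1.82 -2.96  5.66] M [-0.435  0.231  0.051] open 0.0117 q6 -73.3 tau6 0.019 tilt [ 0.0013 -0.0011]
after turn rz 0.006 units; x 0.015 y 0.003 z 0.021
```

Request:
step_arm(moves=[[0,0,0.0063,0,0,1],[0,0,0.0063,0,0,1],[0,0,0.0063,0,0,1],[0,0,0.0063,0,0,1]])

```text
time: 4.2
ee_pos: [0.5937, 0.1507, 0.0833]
eef_rot: [[-0.875, 0.484, 0.001], [0.484, 0.875, -0.001], [-0.002, -0.0, -1.0]]
wrist_force: [-0.4, -1.7, 4.8]
opening: 0.0112
```

```bash
python3 go.py
```

```text
t 4.2 pos [0.5937 0.1507 0.0833] yyaw 61.07 F [-0.37 -1.66  4.85] M [-0.445  0.183  0.056] open 0.0112 q6 -49.1 tau6 -1.062 tilt [ 0.0013 -0.0008]
```

Turning works and the forces stay low. I'll finish half-way on a.

Request:
step_arm(moves=[[0,0,0.0063,0,0,1],[0,0,0.0063,0,0,1],[0,0,0.0063,0,0,1],[0,0,0.0063,0,0,1],[0,0,0.0063,0,0,1],[0,0,0.0063,0,0,1],[0,0,0,0,0,0]])

```text
time: 4.9
ee_pos: [0.5937, 0.1507, 0.0814]
eef_rot: [[-0.425, 0.905, 0.001], [0.905, 0.425, -0.001], [-0.001, 0.001, -1.0]]
wrist_force: [-2.2, -2.1, 4.7]
opening: 0.012
```

```bash
python3 go.py
```

```text
t 4.9 pos [0.5937 0.1507 0.0814] yyaw 25.18 F [-2.2  -2.13  4.66] M [-0.5    0.193 -0.048] open 0.012 q6 -13.2 tau6 0.524 tilt [ 0.0012 -0.0009]
```

```bash
cat > trav.py <<'E'
from go import *
# usage: k  zfly  baryaw  n
k=sys.argv[1]; by=float(sys.argv[2]); n=int(sys.argv[3]); z=float(sys.argv[4]) if len(sys.argv)>4 else .118
s,yaw=st(); yy=by+90; x,y=axis(k); d=(np.array([x,y])-s["ee_pos"][:2])/n; dy=(yy-yaw)/n
print("lift",round((s["ee_pos"][2]-z)/.05,3))
rows=[]
for i in range(n):
    a=np.radians(yaw+i*dy); X=np.array([-np.sin(a),np.cos(a)]); Y=np.array([np.cos(a),np.sin(a)])
    rows.append([round(d@X/.05,3),round(d@Y/.05,3),0,0,0,round(-dy/6,3)])
print(rows)
E
python3 trav.py c -3.7 11
```

```text
t 4.9 pos [0.5937 0.1507 0.0814] yyaw 25.18 F [-2.2  -2.13  4.66] M [-0.5    0.193 -0.048] open 0.012 q6 -13.2 tau6 0.524 tilt [ 0.0012 -0.0009]
lift -0.732
[[np.float64(-0.12), np.float64(-0.313), 0, 0, 0, np.float64(-0.926)], [np.float64(-0.089), np.float64(-0.323), 0, 0, 0, np.float64(-0.926)], [np.float64(-0.057), np.float64(-0.33), 0, 0, 0, np.float64(-0.926)], [np.float64(-0.025), np.float64(-0.334), 0, 0, 0, np.float64(-0.926)], [np.float64(0.007), np.float64(-0.335), 0, 0, 0, np.float64(-0.926)], [np.float64(0.04), np.float64(-0.332), 0, 0, 0, np.float64(-0.926)], [np.float64(0.072), np.float64(-0.327), 0, 0, 0, np.float64(-0.926)], [np.float64(0.103), np.float64(-0.319), 0, 0, 0, np.float64(-0.926)], [np.float64(0.133), np.float64(-0.307), 0, 0, 0, np.float64(-0.926)], [np.float64(0.162), np.float64(-0.293), 0, 0, 0, np.float64(-0.926)], [np.float64(0.19), np.float64(-0.276), 0, 0, 0, np.float64(-0.926)]]
```

Request:
step_arm(moves=[[0,0,0,0,0,0],[0,0,0,0,0,0],[0,0,-0.37,0,0,0],[0,0,-0.36,0,0,0],[-0.12,-0.313,0,0,0,-0.926],[-0.089,-0.323,0,0,0,-0.926],[-0.057,-0.33,0,0,0,-0.926],[-0.025,-0.334,0,0,0,-0.926],[0.007,-0.335,0,0,0,-0.926],[0.04,-0.332,0,0,0,-0.926],[0.072,-0.327,0,0,0,-0.926],[0.103,-0.319,0,0,0,-0.926],[0.133,-0.307,0,0,0,-0.926],[0.162,-0.293,0,0,0,-0.926],[0.19,-0.276,0,0,0,-0.926]], gripper=0.45)

```text
time: 6.4
ee_pos: [0.4649, 0.0178, 0.1162]
eef_rot: [[-0.998, 0.058, -0.001], [0.058, 0.998, 0.0], [0.001, 0.0, -1.0]]
wrist_force: [-0.4, 0.4, -0.4]
opening: 0.0401
```

```bash
python3 go.py c .0845 -3.7
```

```text
c 0.4662 0.0178
t 6.4 pos [0.4649 0.0178 0.1162] yyaw 86.65 F [-0.41  0.35 -0.42] M [-0.004  0.013 -0.035] open 0.0401 q6 -87.5 tau6 1.291 tilt [-0.0008  0.0001]
after turn rz 0.059 units; x -0.026 y 0.002 z 0.634
```

Request:
step_arm(moves=[[-0.015,0,0.33,0,0,0.05],[0,0,0.31,0,0,0],[0,0,0,0,0,0],[0,0,0,0,0,0],[0,0,0,0,0,0]], gripper=0)

```text
time: 6.9
ee_pos: [0.4642, 0.0178, 0.0828]
eef_rot: [[-0.998, 0.068, -0.005], [0.068, 0.998, -0.001], [0.005, -0.001, -1.0]]
wrist_force: [-1.7, -2.3, -13.8]
opening: 0.0147
```

```bash
python3 go.py c .0845 -3.7
```

```text
c 0.4662 0.0178
t 6.9 pos [0.4642 0.0178 0.0828] yyaw 86.13 F [ -1.72  -2.26 -13.81] M [-0.406  0.204  0.007] open 0.0147 q6 -86.9 tau6 -0.03 tilt [-0.0049 -0.0006]
after turn rz -0.028 units; x -0.04 y 0.003 z -0.034
```

Request:
step_arm(moves=[[0,0,0,0,0,0],[0,0,0.0063,0,0,1],[0,0,0.0063,0,0,1],[0,0,0.0063,0,0,1]])

```text
time: 7.3
ee_pos: [0.4644, 0.0186, 0.082]
eef_rot: [[-0.926, 0.377, -0.004], [0.377, 0.926, 0.001], [0.004, -0.001, -1.0]]
wrist_force: [-1.8, 0.5, -16.6]
opening: 0.0143
```

```bash
python3 go.py
```

```text
t 7.3 pos [0.4644 0.0186 0.082 ] yyaw 67.86 F [ -1.75   0.47 -16.65] M [0.151 0.298 0.1  ] open 0.0143 q6 -68.7 tau6 -0.995 tilt [-0.0044  0.0009]
```

Request:
step_arm(moves=[[0,0,0,0,0,0],[0,0,0,0,0,0]], gripper=0.27)

```text
time: 7.5
ee_pos: [0.4693, 0.0183, 0.0858]
eef_rot: [[-0.929, 0.371, 0.005], [0.371, 0.929, 0.0], [-0.005, 0.002, -1.0]]
wrist_force: [1.1, -0.2, 0.0]
opening: 0.0237
```

```bash
python3 go.py c .0835 -22
python3 - <<'E'
from cell import vision
import cv2,numpy as np
o=[]
for c,(u,v) in(("side",(250,150)),("top",(200,120))):
    o.append(cv2.resize(vision.capture(c)["img"][v:v+100,u:u+100],(400,400),interpolation=cv2.INTER_CUBIC))
cv2.imwrite("pics/g2.png",np.hstack(o)[:,:,::-1])
E
```

```text
c 0.4662 0.0178
t 7.5 pos [0.4693 0.0183 0.0858] yyaw 68.25 F [ 1.09 -0.16  0.03] M [-0.021  0.01  -0.057] open 0.0237 q6 -69.1 tau6 0.058 tilt [0.0053 0.0003]
after turn rz 0.042 units; x 0.054 y -0.032 z 0.045
```

```bash
sleep 3
```

```text
(no output)
```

View pics/g2.png

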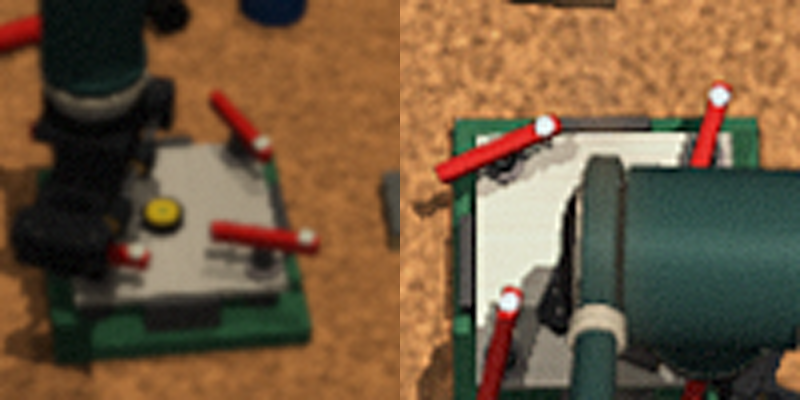

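Request:
step_arm(moves=[[0,0,0,0,0,0]])

```text
time: 7.7
ee_pos: [0.4687, 0.0181, 0.0855]
eef_rot: [[-0.928, 0.372, 0.004], [0.372, 0.928, 0.0], [-0.004, 0.002, -1.0]]
wrist_force: [0.6, -0.0, -0.0]
opening: 0.024
```

```bash
python3 go.py c .0835 -22
```

```text
c 0.4662 0.0178
t 7.7 pos [0.4687 0.0181 0.0855] yyaw 68.17 F [ 0.6  -0.01 -0.01] M [ 0.006  0.007 -0.027] open 0.024 q6 -69.0 tau6 -0.013 tilt [0.0043 0.0001]
after turn rz 0.028 units; x 0.045 y -0.025 z 0.04
```

Request:
step_arm(moves=[[0.045,-0.02,0.03,0,0,0],[0,0,0,0,0,0],[0,0,0,0,0,0],[0,0,0,0,0,0]], gripper=0)

```text
time: 8.1
ee_pos: [0.4653, 0.0182, 0.0834]
eef_rot: [[-0.928, 0.373, 0.002], [0.373, 0.928, 0.0], [-0.002, 0.001, -1.0]]
wrist_force: [-0.9, 0.7, 5.4]
opening: 0.0121
```

```bash
python3 go.py c .0835 -22
```

```text
c 0.4662 0.0178
t 8.1 pos [0.4653 0.0182 0.0834] yyaw 68.12 F [-0.88  0.73  5.37] M [0.098 0.07  0.035] open 0.0121 q6 -69.0 tau6 0.025 tilt [0.0024 0.0004]
after turn rz 0.02 units; x -0.02 y 0.001 z -0.002
```

Request:
step_arm(moves=[[0,0,0.0063,0,0,1],[0,0,0.0063,0,0,1],[0,0,0.0063,0,0,1],[0,0,0.0063,0,0,1],[0,0,0.0063,0,0,1],[0,0,0.0063,0,0,1],[0,0,0.0063,0,0,1.0],[0,0,0,0,0,0.1]])

```text
time: 8.9
ee_pos: [0.4661, 0.019, 0.0812]
eef_rot: [[-0.428, 0.904, 0.004], [0.904, 0.428, 0.002], [-0.0, 0.005, -1.0]]
wrist_force: [1.0, 4.1, 3.5]
opening: 0.0117
```

```bash
python3 trav.py b -16 12
```

```text
t 8.9 pos [0.4661 0.019  0.0812] yyaw 25.35 F [0.96 4.1  3.48] M [ 0.592 -0.266  0.028] open 0.0117 q6 -26.2 tau6 0.468 tilt [0.0043 0.0019]
lift -0.735
[[np.float64(-0.09), np.float64(0.197), 0, 0, 0, np.float64(-0.676)], [np.float64(-0.103), np.float64(0.191), 0, 0, 0, np.float64(-0.676)], [np.float64(-0.117), np.float64(0.183), 0, 0, 0, np.float64(-0.676)], [np.float64(-0.129), np.float64(0.174), 0, 0, 0, np.float64(-0.676)], [np.float64(-0.141), np.float64(0.164), 0, 0, 0, np.float64(-0.676)], [np.float64(-0.153), np.float64(0.154), 0, 0, 0, np.float64(-0.676)], [np.float64(-0.163), np.float64(0.143), 0, 0, 0, np.float64(-0.676)], [np.float64(-0.173), np.float64(0.131), 0, 0, 0, np.float64(-0.676)], [np.float64(-0.182), np.float64(0.118), 0, 0, 0, np.float64(-0.676)], [np.float64(-0.19), np.float64(0.105), 0, 0, 0, np.float64(-0.676)], [np.float64(-0.196), np.float64(0.092), 0, 0, 0, np.float64(-0.676)], [np.float64(-0.202), np.float64(0.078), 0, 0, 0, np.float64(-0.676)]]
```

Request:
step_arm(moves=[[0,0,0,0,0,0],[0,0,0,0,0,0],[0,0,-0.37,0,0,0],[0,0,-0.36,0,0,0],[-0.09,0.197,0,0,0,-0.676],[-0.103,0.191,0,0,0,-0.676],[-0.117,0.183,0,0,0,-0.676],[-0.129,0.174,0,0,0,-0.676],[-0.141,0.164,0,0,0,-0.676],[-0.153,0.154,0,0,0,-0.676],[-0.163,0.143,0,0,0,-0.676],[-0.173,0.131,0,0,0,-0.676],[-0.182,0.118,0,0,0,-0.676],[-0.19,0.105,0,0,0,-0.676],[-0.196,0.092,0,0,0,-0.676],[-0.202,0.078,0,0,0,-0.676],[0,0,0,0,0,0]], gripper=0.45)

```text
time: 10.6
ee_pos: [0.5948, 0.0202, 0.1159]
eef_rot: [[-0.962, 0.272, -0.0], [0.272, 0.962, -0.0], [0.0, -0.0, -1.0]]
wrist_force: [-0.0, -0.3, 0.4]
opening: 0.0396
```

```bash
python3 go.py b .0838 -16.2
```

```text
b 0.5962 0.021
t 10.6 pos [0.5948 0.0202 0.1159] yyaw 74.2 F [-0.03 -0.27  0.37] M [-0.019  0.032 -0.086] open 0.0396 q6 -74.6 tau6 -0.495 tilt [-0.0002 -0.0002]
after turn rz 0.066 units; x -0.022 y 0.023 z 0.642
```

Request:
step_arm(moves=[[-0.02,0.02,0.22,0,0,0.06],[0,0,0.22,0,0,0],[0,0,0.19,0,0,0],[0,0,0,0,0,0]])

```text
time: 11.0
ee_pos: [0.593, 0.0211, 0.0821]
eef_rot: [[-0.96, 0.279, -0.005], [0.279, 0.96, -0.0], [0.005, -0.001, -1.0]]
wrist_force: [-0.2, 0.6, -0.3]
opening: 0.0396
```

Request:
step_arm(moves=[[0,0,0,0,0,0],[0,0,0,0,0,0],[0,0,0,0,0,0],[0,0,0,0,0,0],[0,0,0,0,0,0]], gripper=0)

```text
time: 11.5
ee_pos: [0.5959, 0.021, 0.0855]
eef_rot: [[-0.96, 0.279, 0.001], [0.279, 0.96, -0.0], [-0.001, 0.0, -1.0]]
wrist_force: [-0.2, -0.8, 1.3]
opening: 0.0116
```

```bash
python3 go.py b .0838 -16.2
```

```text
b 0.5962 0.021
t 11.5 pos [0.5959 0.021  0.0855] yyaw 73.82 F [-0.15 -0.85  1.26] M [-0.069  0.011 -0.035] open 0.0116 q6 -74.2 tau6 0.009 tilt [ 0.001  -0.0002]
after turn rz 0.004 units; x -0.006 y 0.002 z 0.034
```

Request:
step_arm(moves=[[0,0,0.009,0,0,1],[0,0,0.009,0,0,1],[0,0,0.0063,0,0,1],[0,0,0.0063,0,0,1],[0,0,0.0063,0,0,1],[0,0,0.0063,0,0,1],[0,0,0.0063,0,0,1],[0,0,0.0063,0,0,1],[0,0,0,0,0,0.05]])

```text
time: 12.4
ee_pos: [0.5964, 0.0216, 0.083]
eef_rot: [[-0.43, 0.903, 0.002], [0.903, 0.43, 0.001], [-0.0, 0.002, -1.0]]
wrist_force: [0.6, 1.6, 2.0]
opening: 0.0116
```

```bash
python3 trav.py d -9.8 10
```

```text
t 12.4 pos [0.5964 0.0216 0.083 ] yyaw 25.47 F [0.55 1.56 2.04] M [ 0.195 -0.151 -0.116] open 0.0116 q6 -25.8 tau6 0.557 tilt [0.0021 0.0007]
lift -0.701
[[np.float64(0.343), np.float64(-0.132), 0, 0, 0, np.float64(-0.912)], [np.float64(0.354), np.float64(-0.099), 0, 0, 0, np.float64(-0.912)], [np.float64(0.362), np.float64(-0.065), 0, 0, 0, np.float64(-0.912)], [np.float64(0.366), np.float64(-0.03), 0, 0, 0, np.float64(-0.912)], [np.float64(0.367), np.float64(0.005), 0, 0, 0, np.float64(-0.912)], [np.float64(0.365), np.float64(0.04), 0, 0, 0, np.float64(-0.912)], [np.float64(0.36), np.float64(0.075), 0, 0, 0, np.float64(-0.912)], [np.float64(0.351), np.float64(0.109), 0, 0, 0, np.float64(-0.912)], [np.float64(0.339), np.float64(0.142), 0, 0, 0, np.float64(-0.912)], [np.float64(0.324), np.float64(0.173), 0, 0, 0, np.float64(-0.912)]]
```

Request:
step_arm(moves=[[0,0,0,0,0,0],[0,0,0,0,0,0],[0,0,-0.35,0,0,0],[0,0,-0.35,0,0,0],[0.343,-0.132,0,0,0,-0.912],[0.354,-0.099,0,0,0,-0.912],[0.362,-0.065,0,0,0,-0.912],[0.366,-0.03,0,0,0,-0.912],[0.367,0.005,0,0,0,-0.912],[0.365,0.04,0,0,0,-0.912],[0.36,0.075,0,0,0,-0.912],[0.351,0.109,0,0,0,-0.912],[0.339,0.142,0,0,0,-0.912],[0.324,0.173,0,0,0,-0.912],[0,0,0,0,0,0]], gripper=0.45)

```text
time: 13.9
ee_pos: [0.46, 0.1478, 0.1166]
eef_rot: [[-0.986, 0.166, -0.002], [0.166, 0.986, -0.0], [0.002, -0.001, -1.0]]
wrist_force: [-0.4, -0.8, -0.7]
opening: 0.0396
```

```bash
python3 go.py d .0838 -9.8
```

```text
d 0.463 0.1478
t 13.9 pos [0.46   0.1478 0.1166] yyaw 80.43 F [-0.42 -0.8  -0.69] M [ 0.024 -0.03  -0.027] open 0.0396 q6 -65.6 tau6 -0.437 tilt [-0.0019 -0.0004]
after turn rz 0.039 units; x -0.059 y 0.009 z 0.655
```

Request:
step_arm(moves=[[-0.03,0.005,0.21,0,0,0.04],[0,0,0.21,0,0,0],[0,0,0.21,0,0,0],[0,0,0,0,0,0]])

```text
time: 14.3
ee_pos: [0.4619, 0.1463, 0.083]
eef_rot: [[-0.985, 0.175, -0.005], [0.175, 0.985, -0.001], [0.004, -0.002, -1.0]]
wrist_force: [-0.8, 0.0, -0.8]
opening: 0.0399
```

Request:
step_arm(moves=[[0,0,0,0,0,0],[0,0,0,0,0,0],[0,0,0,0,0,0],[0,0,0,0,0,0],[0,0,0,0,0,0]], gripper=0)

```text
time: 14.8
ee_pos: [0.4639, 0.1475, 0.0861]
eef_rot: [[-0.985, 0.174, 0.001], [0.174, 0.985, 0.0], [-0.001, 0.001, -1.0]]
wrist_force: [0.1, 0.1, 0.6]
opening: 0.0117
```

```bash
python3 go.py d .0838 -9.8
```

```text
d 0.463 0.1478
t 14.8 pos [0.4639 0.1475 0.0861] yyaw 80.0 F [0.08 0.15 0.65] M [ 0.039 -0.001 -0.001] open 0.0117 q6 -65.3 tau6 -0.021 tilt [0.0011 0.0004]
after turn rz -0.033 units; x 0.018 y 0.003 z 0.047
```

Request:
step_arm(moves=[[0,0,0.012,0,0,1],[0,0,0.012,0,0,1],[0,0,0.01,0,0,1],[0,0,0.0063,0,0,1],[0,0,0.0063,0,0,1],[0,0,0.0063,0,0,1],[0,0,0.0063,0,0,1],[0,0,0.0063,0,0,1],[0,0,0.0063,0,0,1],[0,0,0,0,0,0.08]])

```text
time: 15.8
ee_pos: [0.4639, 0.1474, 0.0833]
eef_rot: [[-0.429, 0.903, 0.001], [0.903, 0.429, -0.0], [-0.0, 0.001, -1.0]]
wrist_force: [-2.0, -0.9, 6.6]
opening: 0.0116
```

```bash
python3 trav.py a -64.8 5
```

```text
t 15.8 pos [0.4639 0.1474 0.0833] yyaw 25.39 F [-2.02 -0.86  6.6 ] M [-0.173  0.397 -0.016] open 0.0116 q6 -10.7 tau6 0.461 tilt [ 0.0008 -0.    ]
lift -0.695
[[np.float64(-0.208), np.float64(0.473), 0, 0, 0, np.float64(0.006)], [np.float64(-0.208), np.float64(0.473), 0, 0, 0, np.float64(0.006)], [np.float64(-0.208), np.float64(0.473), 0, 0, 0, np.float64(0.006)], [np.float64(-0.207), np.float64(0.473), 0, 0, 0, np.float64(0.006)], [np.float64(-0.207), np.float64(0.473), 0, 0, 0, np.float64(0.006)]]
```

Request:
step_arm(moves=[[0,0,0,0,0,0],[0,0,0,0,0,0],[0,0,-0.35,0,0,0],[0,0,-0.3,0,0,0],[-0.208,0.473,0,0,0,0],[-0.208,0.473,0,0,0,0],[-0.208,0.473,0,0,0,0],[-0.207,0.473,0,0,0,0],[-0.207,0.473,0,0,0,0],[0,0,0,0,0,0],[0,0,0,0,0,0]], gripper=0.4)

```text
time: 16.9
ee_pos: [0.592, 0.1512, 0.1138]
eef_rot: [[-0.431, 0.902, -0.002], [0.903, 0.431, -0.0], [0.0, -0.002, -1.0]]
wrist_force: [0.1, 0.2, 0.8]
opening: 0.0355
```

```bash
python3 go.py a .081 -64.8
python3 - <<'E'
from cell import vision
import cv2,numpy as np
o=[]
for c,(u,v) in(("side",(250,150)),("top",(200,120))):
    o.append(cv2.resize(vision.capture(c)["img"][v:v+100,u:u+100],(400,400),interpolation=cv2.INTER_CUBIC))
cv2.imwrite("pics/g3.png",np.hstack(o)[:,:,::-1])
E
```

```text
a 0.593 0.151
t 16.9 pos [0.592  0.1512 0.1138] yyaw 25.51 F [0.09 0.25 0.81] M [-0.111  0.003 -0.013] open 0.0355 q6 -13.5 tau6 -0.003 tilt [-0.0017 -0.0003]
after turn rz 0.052 units; x -0.014 y 0.017 z 0.656
```

```bash
sleep 3
```

```text
(no output)
```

View pics/g3.png

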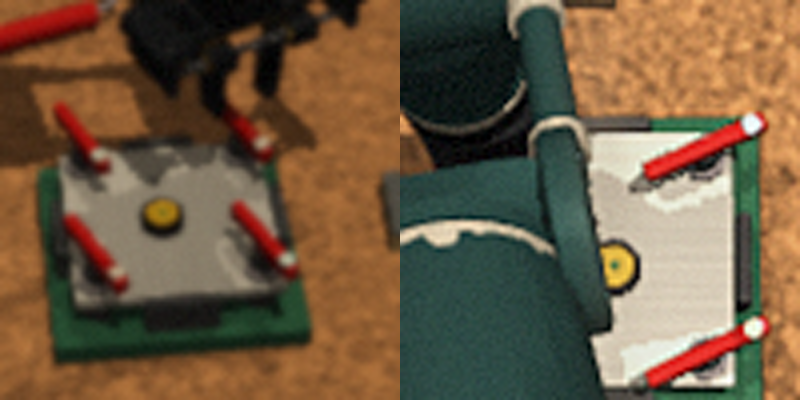

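All four bars now lie parallel at about 66°, with the level undisturbed at the plate's centre. I'll grip a and feel for snug.

Request:
step_arm(moves=[[-0.007,0.01,0.22,0,0,0.05],[0,0,0.22,0,0,0],[0,0,0.21,0,0,0],[0,0,0,0,0,0],[0,0,0,0,0,0]])

```text
time: 17.5
ee_pos: [0.5924, 0.1512, 0.0811]
eef_rot: [[-0.426, 0.905, -0.002], [0.905, 0.426, -0.0], [0.0, -0.002, -1.0]]
wrist_force: [-0.4, 0.4, -0.6]
opening: 0.0353
```

Request:
step_arm(moves=[[0,0,0,0,0,0],[0,0,0,0,0,0],[0,0,0,0,0,0],[0,0,0,0,0,0],[0,0,0,0,0,0]], gripper=0)

```text
time: 18.0
ee_pos: [0.5934, 0.1513, 0.0826]
eef_rot: [[-0.426, 0.905, 0.001], [0.905, 0.426, 0.0], [-0.0, 0.001, -1.0]]
wrist_force: [-1.1, 0.1, 1.0]
opening: 0.0116
```

```bash
python3 go.py a .081 -64.8
```

```text
a 0.593 0.151
t 18.0 pos [0.5934 0.1513 0.0826] yyaw 25.22 F [-1.1   0.08  1.01] M [-0.102  0.166 -0.049] open 0.0116 q6 -13.2 tau6 -0.031 tilt [0.0007 0.0001]
after turn rz 0.003 units; x -0.002 y -0.011 z 0.031
```

Request:
step_arm(moves=[[0,0,0.012,0,0,1],[0,0,0.012,0,0,1],[0,0,0.01,0,0,1],[0,0,0.0063,0,0,1],[0,0,0.0063,0,0,1],[0,0,0,0,0,0]])

```text
time: 18.6
ee_pos: [0.5938, 0.1514, 0.081]
eef_rot: [[0.086, 0.996, 0.001], [0.996, -0.086, 0.0], [0.0, 0.001, -1.0]]
wrist_force: [-1.6, -1.4, 5.8]
opening: 0.0116
```

```bash
python3 go.py
```

```text
t 18.6 pos [0.5938 0.1514 0.081 ] yyaw -4.91 F [-1.55 -1.43  5.85] M [-0.162  0.299 -0.101] open 0.0116 q6 16.9 tau6 0.537 tilt [0.0015 0.0002]
```

Request:
step_arm(moves=[[0,0,0.0063,0,0,0.5],[0,0,0.0063,0,0,0.5]])

```text
time: 18.8
ee_pos: [0.5939, 0.1514, 0.0807]
eef_rot: [[0.189, 0.982, 0.002], [0.982, -0.189, 0.0], [0.0, 0.002, -1.0]]
wrist_force: [-2.0, -1.4, 8.1]
opening: 0.0118
```

```bash
python3 go.py
```

```text
t 18.8 pos [0.5939 0.1514 0.0807] yyaw -10.89 F [-1.95 -1.4   8.1 ] M [-0.186  0.418  0.052] open 0.0118 q6 22.9 tau6 -0.499 tilt [0.0016 0.0002]
```

Request:
step_arm(moves=[[0,0,0.0063,0,0,0.5],[0,0,0.0063,0,0,0.5]])

```text
time: 19.0
ee_pos: [0.594, 0.1514, 0.0804]
eef_rot: [[0.29, 0.957, 0.002], [0.957, -0.29, 0.0], [0.001, 0.002, -1.0]]
wrist_force: [-3.7, -1.3, 10.5]
opening: 0.0117
```

```bash
python3 go.py
```

```text
t 19.0 pos [0.594  0.1514 0.0804] yyaw -16.88 F [-3.72 -1.3  10.49] M [-0.205  0.632  0.148] open 0.0117 q6 28.9 tau6 -0.389 tilt [0.0018 0.0001]
```

Request:
step_arm(moves=[[0,0,0,0,0,0.5],[0,0,0,0,0,0.5]])

```text
time: 19.2
ee_pos: [0.594, 0.1514, 0.0803]
eef_rot: [[0.388, 0.922, 0.002], [0.922, -0.388, -0.0], [0.001, 0.002, -1.0]]
wrist_force: [-2.1, -1.3, 7.3]
opening: 0.012
```

```bash
python3 go.py
```

```text
t 19.2 pos [0.594  0.1514 0.0803] yyaw -22.85 F [-2.11 -1.29  7.26] M [-0.266  0.499  0.367] open 0.012 q6 34.8 tau6 -0.205 tilt [ 0.0021 -0.    ]
```

Request:
step_arm(moves=[[0,0,0,0,0,0.5],[0,0,0,0,0,0.0]])

```text
time: 19.4
ee_pos: [0.5941, 0.1514, 0.0803]
eef_rot: [[0.435, 0.901, 0.002], [0.901, -0.435, -0.0], [0.001, 0.002, -1.0]]
wrist_force: [-2.3, -0.5, 7.9]
opening: 0.0117
```

```bash
python3 go.py
```

```text
t 19.4 pos [0.5941 0.1514 0.0803] yyaw -25.76 F [-2.35 -0.52  7.89] M [-0.2    0.454  0.444] open 0.0117 q6 37.8 tau6 0.706 tilt [ 0.0022 -0.0001]
```

Request:
step_arm(moves=[[0,0,0,0,0,0.0]])

```text
time: 19.5
ee_pos: [0.5941, 0.1514, 0.0803]
eef_rot: [[0.434, 0.901, 0.002], [0.901, -0.434, -0.0], [0.001, 0.002, -1.0]]
wrist_force: [-1.8, -0.6, 6.9]
opening: 0.012
```

```bash
python3 go.py
```

```text
t 19.5 pos [0.5941 0.1514 0.0803] yyaw -25.71 F [-1.76 -0.61  6.9 ] M [-0.193  0.465  0.353] open 0.012 q6 37.7 tau6 0.401 tilt [ 0.0021 -0.0001]
```

Request:
step_arm(moves=[[0,0,0,0,0,0.0]])

```text
time: 19.6
ee_pos: [0.5941, 0.1514, 0.0803]
eef_rot: [[0.434, 0.901, 0.002], [0.901, -0.434, -0.0], [0.001, 0.002, -1.0]]
wrist_force: [-2.5, -1.0, 7.4]
opening: 0.0113
```

```bash
python3 go.py
```

```text
t 19.6 pos [0.5941 0.1514 0.0803] yyaw -25.71 F [-2.52 -1.05  7.43] M [-0.221  0.448  0.368] open 0.0113 q6 37.7 tau6 0.386 tilt [ 0.0021 -0.0001]
```

Request:
step_arm(moves=[[0,0,0,0,0,0.0]])

```text
time: 19.7
ee_pos: [0.5941, 0.1514, 0.0803]
eef_rot: [[0.434, 0.901, 0.002], [0.901, -0.434, -0.0], [0.001, 0.002, -1.0]]
wrist_force: [-2.3, -1.0, 7.5]
opening: 0.0115
```

```bash
python3 go.py
```

```text
t 19.7 pos [0.5941 0.1514 0.0803] yyaw -25.71 F [-2.34 -1.03  7.51] M [-0.266  0.447  0.374] open 0.0115 q6 37.7 tau6 0.385 tilt [ 0.0021 -0.0001]
```

Request:
step_arm(moves=[[0,0,0,0,0,0.0]])

```text
time: 19.8
ee_pos: [0.5941, 0.1514, 0.0803]
eef_rot: [[0.434, 0.901, 0.002], [0.901, -0.434, -0.0], [0.001, 0.002, -1.0]]
wrist_force: [-2.2, -1.3, 7.2]
opening: 0.0118
```

```bash
python3 go.py
```

```text
t 19.8 pos [0.5941 0.1514 0.0803] yyaw -25.71 F [-2.22 -1.27  7.17] M [-0.228  0.431  0.429] open 0.0118 q6 37.7 tau6 0.385 tilt [ 0.0021 -0.0001]
```

Joint 6's torque at rest reads 0.385 N m without noise, and the wrist moment averages about 0.38. That makes it a clean torque gauge. Screw a is within the good range, so on to c.

```bash
python3 trav.py c -64.6 9 .112 | sed 's/np.float64(\([-0-9.]*\))/\1/g'
```

```text
t 19.8 pos [0.5941 0.1514 0.0803] yyaw -25.71 F [-2.22 -1.27  7.17] M [-0.228  0.431  0.429] open 0.0118 q6 37.7 tau6 0.385 tilt [ 0.0021 -0.0001]
lift -0.634
[[-0.391, -0.127, 0, 0, 0, -0.946], [-0.376, -0.165, 0, 0, 0, -0.946], [-0.358, -0.202, 0, 0, 0, -0.946], [-0.336, -0.236, 0, 0, 0, -0.946], [-0.311, -0.268, 0, 0, 0, -0.946], [-0.283, -0.298, 0, 0, 0, -0.946], [-0.252, -0.324, 0, 0, 0, -0.946], [-0.219, -0.348, 0, 0, 0, -0.946], [-0.183, -0.368, 0, 0, 0, -0.946]]
```

Request:
step_arm(moves=[[0,0,0,0,0,0],[0,0,0,0,0,0],[0,0,-0.32,0,0,0],[0,0,-0.32,0,0,0],[-0.391,-0.127,0,0,0,-0.946],[-0.376,-0.165,0,0,0,-0.946],[-0.358,-0.202,0,0,0,-0.946],[-0.336,-0.236,0,0,0,-0.946],[-0.311,-0.268,0,0,0,-0.946],[-0.283,-0.298,0,0,0,-0.946],[-0.252,-0.324,0,0,0,-0.946],[-0.219,-0.348,0,0,0,-0.946],[-0.183,-0.368,0,0,0,-0.946],[0,0,0,0,0,0],[0,0,0,0,0,0]], gripper=0.4)

```text
time: 21.3
ee_pos: [0.4661, 0.0179, 0.1119]
eef_rot: [[-0.425, 0.905, 0.003], [0.905, 0.425, 0.0], [-0.001, 0.003, -1.0]]
wrist_force: [0.2, -0.1, -0.5]
opening: 0.035
```

```bash
python3 go.py c .081 -64.6
```

```text
c 0.4662 0.0178
t 21.3 pos [0.4661 0.0179 0.1119] yyaw 25.14 F [ 0.22 -0.13 -0.49] M [-0.069  0.04   0.022] open 0.035 q6 -26.0 tau6 -0.076 tilt [0.0029 0.0003]
after turn rz -0.044 units; x -0.002 y 0.001 z 0.618
```

Request:
step_arm(moves=[[0,0,0.22,0,0,-0.03],[0,0,0.2,0,0,0],[0,0,0.2,0,0,0],[0,0,0,0,0,0],[0,0,0,0,0,0]])

```text
time: 21.8
ee_pos: [0.4645, 0.0182, 0.0785]
eef_rot: [[-0.43, 0.903, -0.002], [0.903, 0.43, 0.0], [0.001, -0.002, -1.0]]
wrist_force: [0.1, -1.2, -0.6]
opening: 0.0353
```

Request:
step_arm(moves=[[0,0,0,0,0,0],[0,0,0,0,0,0],[0,0,0,0,0,0],[0,0,0,0,0,0],[0,0,0,0,0,0]], gripper=0)

```text
time: 22.3
ee_pos: [0.4665, 0.0182, 0.0807]
eef_rot: [[-0.43, 0.903, 0.003], [0.903, 0.43, 0.0], [-0.001, 0.003, -1.0]]
wrist_force: [1.9, 1.9, 4.9]
opening: 0.0116
```

```bash
python3 go.py c .081 -64.6
```

```text
c 0.4662 0.0178
t 22.3 pos [0.4665 0.0182 0.0807] yyaw 25.47 F [1.92 1.86 4.9 ] M [ 0.261 -0.267 -0.055] open 0.0116 q6 -26.3 tau6 -0.014 tilt [0.0031 0.0005]
after turn rz 0.012 units; x -0.004 y -0.009 z -0.007
```

Request:
step_arm(moves=[[0,0,0.0063,0,0,1],[0,0,0.0063,0,0,1],[0,0,0.0063,0,0,1],[0,0,0.0063,0,0,1],[0,0,0.0063,0,0,1],[0,0,0,0,0,0],[0,0,0,0,0,0]])

```text
time: 23.0
ee_pos: [0.4669, 0.0182, 0.0791]
eef_rot: [[0.076, 0.997, 0.004], [0.997, -0.076, 0.001], [0.001, 0.004, -1.0]]
wrist_force: [4.1, 3.2, 5.8]
opening: 0.0117
```

```bash
python3 go.py
```

```text
t 23.0 pos [0.4669 0.0182 0.0791] yyaw -4.38 F [4.09 3.24 5.82] M [ 0.317 -0.37  -0.037] open 0.0117 q6 3.5 tau6 -0.042 tilt [0.004  0.0005]
```

Request:
step_arm(moves=[[0,0,0.004,0,0,0.6],[0,0,0,0,0,0],[0,0,0,0,0,0]])

```text
time: 23.3
ee_pos: [0.467, 0.0182, 0.079]
eef_rot: [[0.139, 0.99, 0.004], [0.99, -0.139, 0.0], [0.001, 0.004, -1.0]]
wrist_force: [2.9, 3.8, 5.1]
opening: 0.0114
```

```bash
python3 go.py
```

```text
t 23.3 pos [0.467  0.0182 0.079 ] yyaw -7.98 F [2.92 3.81 5.12] M [ 0.33  -0.407 -0.006] open 0.0114 q6 7.1 tau6 -0.042 tilt [0.004  0.0005]
```

Request:
step_arm(moves=[[0,0,0.006,0,0,1],[0,0,0,0,0,0],[0,0,0,0,0,0]])

```text
time: 23.6
ee_pos: [0.467, 0.0182, 0.0787]
eef_rot: [[0.242, 0.97, 0.004], [0.97, -0.242, 0.0], [0.001, 0.004, -1.0]]
wrist_force: [3.5, 3.5, 5.3]
opening: 0.0116
```

```bash
python3 go.py
```

```text
t 23.6 pos [0.467  0.0182 0.0787] yyaw -13.98 F [3.46 3.48 5.26] M [ 0.319 -0.498 -0.069] open 0.0116 q6 13.1 tau6 -0.056 tilt [0.0042 0.0005]
```

Request:
step_arm(moves=[[0,0,0.006,0,0,1],[0,0,0,0,0,0],[0,0,0,0,0,0]])

```text
time: 23.9
ee_pos: [0.4671, 0.0182, 0.0786]
eef_rot: [[0.341, 0.94, 0.004], [0.94, -0.341, 0.0], [0.002, 0.004, -1.0]]
wrist_force: [3.3, 2.5, 6.5]
opening: 0.0115
```

```bash
python3 go.py
```

```text
t 23.9 pos [0.4671 0.0182 0.0786] yyaw -19.95 F [3.35 2.53 6.45] M [ 0.301 -0.402  0.087] open 0.0115 q6 19.1 tau6 0.105 tilt [0.0042 0.0003]
```

Request:
step_arm(moves=[[0,0,0.003,0,0,0.5],[0,0,0,0,0,0],[0,0,0,0,0,0]])

```text
time: 24.2
ee_pos: [0.4672, 0.0181, 0.0786]
eef_rot: [[0.389, 0.921, 0.004], [0.921, -0.389, 0.0], [0.002, 0.004, -1.0]]
wrist_force: [2.5, 3.0, 7.5]
opening: 0.0114
```

```bash
python3 go.py
```

```text
t 24.2 pos [0.4672 0.0181 0.0786] yyaw -22.91 F [2.5  2.97 7.5 ] M [ 0.336 -0.405  0.336] open 0.0114 q6 22.1 tau6 0.305 tilt [0.0043 0.0001]
```

Request:
step_arm(moves=[[0,0,0,0,0,0.1],[0,0,0,0,0,0],[0,0,0,0,0,0]])

```text
time: 24.5
ee_pos: [0.4672, 0.0181, 0.0786]
eef_rot: [[0.399, 0.917, 0.004], [0.917, -0.399, 0.0], [0.002, 0.004, -1.0]]
wrist_force: [2.5, 3.1, 7.9]
opening: 0.0112
```

```bash
python3 go.py;  python3 trav.py b -64.5 9 .112 | sed 's/np.float64(\([-0-9.]*\))/\1/g'
```

```text
t 24.5 pos [0.4672 0.0181 0.0786] yyaw -23.49 F [2.53 3.14 7.89] M [ 0.355 -0.361  0.459] open 0.0112 q6 22.7 tau6 0.396 tilt [0.0043 0.    ]
t 24.5 pos [0.4672 0.0181 0.0786] yyaw -23.49 F [2.53 3.14 7.89] M [ 0.355 -0.361  0.459] open 0.0112 q6 22.7 tau6 0.396 tilt [0.0043 0.    ]
lift -0.669
[[0.12, 0.26, 0, 0, 0, -0.907], [0.095, 0.271, 0, 0, 0, -0.907], [0.069, 0.278, 0, 0, 0, -0.907], [0.042, 0.284, 0, 0, 0, -0.907], [0.015, 0.286, 0, 0, 0, -0.907], [-0.012, 0.286, 0, 0, 0, -0.907], [-0.039, 0.284, 0, 0, 0, -0.907], [-0.066, 0.279, 0, 0, 0, -0.907], [-0.092, 0.271, 0, 0, 0, -0.907]]
```

Request:
step_arm(moves=[[0,0,0,0,0,0],[0,0,0,0,0,0]])

```text
time: 24.7
ee_pos: [0.4672, 0.0182, 0.0786]
eef_rot: [[0.399, 0.917, 0.004], [0.917, -0.399, 0.0], [0.002, 0.004, -1.0]]
wrist_force: [3.0, 3.2, 7.5]
opening: 0.0117
```

```bash
python3 go.py
```

```text
t 24.7 pos [0.4672 0.0182 0.0786] yyaw -23.49 F [2.96 3.22 7.46] M [ 0.28  -0.381  0.386] open 0.0117 q6 22.7 tau6 0.393 tilt [0.0043 0.    ]
```

Request:
step_arm(moves=[[0,0,0,0,0,-0.05],[0,0,0,0,0,0],[0,0,0,0,0,0]])

```text
time: 25.0
ee_pos: [0.4672, 0.0181, 0.0785]
eef_rot: [[0.394, 0.919, 0.004], [0.919, -0.394, 0.0], [0.002, 0.004, -1.0]]
wrist_force: [2.7, 3.3, 7.7]
opening: 0.0119
```

```bash
python3 go.py
```

```text
t 25.0 pos [0.4672 0.0181 0.0785] yyaw -23.2 F [2.7  3.32 7.74] M [ 0.32  -0.328  0.284] open 0.0119 q6 22.4 tau6 0.303 tilt [0.0043 0.0001]
```

Request:
step_arm(moves=[[0,0,0,0,0,0],[0,0,0,0,0,0],[0,0,-0.34,0,0,0],[0,0,-0.33,0,0,0],[0.12,0.26,0,0,0,-0.907],[0.095,0.271,0,0,0,-0.907],[0.069,0.278,0,0,0,-0.907],[0.042,0.284,0,0,0,-0.907],[0.015,0.286,0,0,0,-0.907],[-0.012,0.286,0,0,0,-0.907],[-0.039,0.284,0,0,0,-0.907],[-0.066,0.279,0,0,0,-0.907],[-0.092,0.271,0,0,0,-0.907],[0,0,0,0,0,-0.05],[0,0,0,0,0,0]], gripper=0.4)

```text
time: 26.5
ee_pos: [0.5924, 0.0208, 0.1091]
eef_rot: [[-0.435, 0.9, -0.004], [0.9, 0.435, -0.0], [0.001, -0.003, -1.0]]
wrist_force: [-0.9, 0.7, 0.1]
opening: 0.0353
```

```bash
python3 go.py b .0805 -64.5
```

```text
b 0.5962 0.021
t 26.5 pos [0.5924 0.0208 0.1091] yyaw 25.8 F [-0.86  0.69  0.05] M [-0.097 -0.005  0.006] open 0.0353 q6 -26.2 tau6 -0.097 tilt [-0.0035 -0.0002]
after turn rz 0.05 units; x -0.03 y 0.07 z 0.572
```

Request:
step_arm(moves=[[-0.01,0.03,0.2,0,0,0.05],[0,0,0.2,0,0,0],[0,0,0.18,0,0,0],[0,0,0,0,0,0],[0,0,0,0,0,0]])

```text
time: 27.0
ee_pos: [0.5949, 0.0213, 0.0807]
eef_rot: [[-0.431, 0.902, -0.001], [0.902, 0.431, -0.0], [0.001, -0.001, -1.0]]
wrist_force: [0.4, -0.2, 0.4]
opening: 0.0353
```

Request:
step_arm(moves=[[0,0,0,0,0,0],[0,0,0,0,0,0],[0,0,0,0,0,0],[0,0,0,0,0,0],[0,0,0,0,0,0]], gripper=0)

```text
time: 27.5
ee_pos: [0.5964, 0.0215, 0.0819]
eef_rot: [[-0.431, 0.902, 0.002], [0.902, 0.431, 0.0], [-0.001, 0.002, -1.0]]
wrist_force: [1.9, 1.0, 0.1]
opening: 0.0116
```

```bash
python3 go.py b .0805 -64.6
```

```text
b 0.5962 0.021
t 27.5 pos [0.5964 0.0215 0.0819] yyaw 25.55 F [1.89 1.04 0.05] M [ 0.114 -0.27   0.015] open 0.0116 q6 -25.9 tau6 -0.03 tilt [0.0019 0.0003]
after turn rz 0.026 units; x -0.006 y -0.008 z 0.029
```

Request:
step_arm(moves=[[0,0,0.012,0,0,1],[0,0,0.01,0,0,1],[0,0,0.008,0,0,1],[0,0,0.0063,0,0,1],[0,0,0.0063,0,0,1],[0,0,0,0,0,0],[0,0,0,0,0,0]])

```text
time: 28.2
ee_pos: [0.5969, 0.0215, 0.0803]
eef_rot: [[0.075, 0.997, 0.003], [0.997, -0.075, 0.0], [0.001, 0.003, -1.0]]
wrist_force: [2.9, 2.6, 4.2]
opening: 0.0115
```

```bash
python3 go.py
```

```text
t 28.2 pos [0.5969 0.0215 0.0803] yyaw -4.31 F [2.85 2.58 4.2 ] M [ 0.322 -0.357 -0.065] open 0.0115 q6 4.0 tau6 -0.016 tilt [0.0028 0.0004]
```

Request:
step_arm(moves=[[0,0,0.005,0,0,0.8],[0,0,0,0,0,0],[0,0,0,0,0,0]])

```text
time: 28.5
ee_pos: [0.5969, 0.0215, 0.0801]
eef_rot: [[0.158, 0.987, 0.003], [0.987, -0.158, 0.0], [0.001, 0.003, -1.0]]
wrist_force: [4.6, 2.2, 5.2]
opening: 0.0116
```

```bash
python3 go.py
```

```text
t 28.5 pos [0.5969 0.0215 0.0801] yyaw -9.09 F [4.57 2.15 5.16] M [ 0.394 -0.537 -0.099] open 0.0116 q6 8.7 tau6 -0.044 tilt [0.0028 0.0004]
```

Request:
step_arm(moves=[[0,0,0.004,0,0,0.7],[0,0,0,0,0,0],[0,0,0,0,0,0]])

```text
time: 28.8
ee_pos: [0.597, 0.0215, 0.0799]
eef_rot: [[0.23, 0.973, 0.003], [0.973, -0.23, 0.0], [0.001, 0.003, -1.0]]
wrist_force: [4.3, 3.0, 4.0]
opening: 0.0118
```

```bash
python3 go.py
```

```text
t 28.8 pos [0.597  0.0215 0.0799] yyaw -13.31 F [4.27 3.   3.95] M [ 0.423 -0.56  -0.155] open 0.0118 q6 13.0 tau6 -0.057 tilt [0.003  0.0004]
```

Request:
step_arm(moves=[[0,0,0.003,0,0,0.5],[0,0,0,0,0,0],[0,0,0,0,0,0]])

```text
time: 29.1
ee_pos: [0.597, 0.0215, 0.0798]
eef_rot: [[0.281, 0.96, 0.003], [0.96, -0.281, 0.0], [0.001, 0.003, -1.0]]
wrist_force: [4.2, 3.5, 5.0]
opening: 0.0115
```

```bash
python3 go.py
```

```text
t 29.1 pos [0.597  0.0215 0.0798] yyaw -16.3 F [4.22 3.51 4.98] M [ 0.455 -0.591 -0.031] open 0.0115 q6 16.0 tau6 -0.017 tilt [0.0032 0.0003]
```

Request:
step_arm(moves=[[0,0,0.003,0,0,0.5],[0,0,0,0,0,0],[0,0,0,0,0,0]])

```text
time: 29.4
ee_pos: [0.5971, 0.0215, 0.0797]
eef_rot: [[0.33, 0.944, 0.003], [0.944, -0.33, 0.0], [0.001, 0.003, -1.0]]
wrist_force: [4.5, 2.7, 5.7]
opening: 0.012
```

```bash
python3 go.py
```

```text
t 29.4 pos [0.5971 0.0215 0.0797] yyaw -19.28 F [4.49 2.71 5.72] M [ 0.351 -0.537  0.125] open 0.012 q6 18.9 tau6 0.108 tilt [0.0032 0.0002]
```

Request:
step_arm(moves=[[0,0,0.003,0,0,0.4],[0,0,0,0,0,0],[0,0,0,0,0,0]])

```text
time: 29.7
ee_pos: [0.5971, 0.0214, 0.0797]
eef_rot: [[0.369, 0.929, 0.003], [0.929, -0.369, 0.0], [0.001, 0.003, -1.0]]
wrist_force: [4.5, 3.0, 5.3]
opening: 0.0117
```

```bash
python3 go.py
```

```text
t 29.7 pos [0.5971 0.0214 0.0797] yyaw -21.66 F [4.5  2.99 5.34] M [ 0.385 -0.432  0.209] open 0.0117 q6 21.3 tau6 0.228 tilt [0.0033 0.0001]
```

Request:
step_arm(moves=[[0,0,0,0,0,0.1],[0,0,0,0,0,0.1],[0,0,0,0,0,0],[0,0,0,0,0,0]])

```text
time: 30.1
ee_pos: [0.5971, 0.0214, 0.0797]
eef_rot: [[0.388, 0.922, 0.003], [0.922, -0.388, -0.0], [0.001, 0.003, -1.0]]
wrist_force: [4.2, 2.9, 6.8]
opening: 0.0116
```

```bash
python3 go.py
```

```text
t 30.1 pos [0.5971 0.0214 0.0797] yyaw -22.84 F [4.25 2.86 6.78] M [ 0.334 -0.462  0.312] open 0.0116 q6 22.5 tau6 0.325 tilt [ 0.0033 -0.    ]
```

Request:
step_arm(moves=[[0,0,0,0,0,0.05],[0,0,0,0,0,0],[0,0,0,0,0,0]])

```text
time: 30.4
ee_pos: [0.5971, 0.0214, 0.0797]
eef_rot: [[0.393, 0.92, 0.003], [0.92, -0.393, -0.0], [0.001, 0.003, -1.0]]
wrist_force: [4.5, 1.3, 5.4]
opening: 0.0116
```

```bash
python3 trav.py d -64.6 9 .112 | sed 's/np.float64(\([-0-9.]*\))/\1/g'
```

```text
t 30.4 pos [0.5971 0.0214 0.0797] yyaw -23.14 F [4.47 1.27 5.43] M [ 0.422 -0.512  0.363] open 0.0116 q6 22.8 tau6 0.344 tilt [ 0.0033 -0.    ]
lift -0.647
[[0.141, -0.384, 0, 0, 0, -0.899], [0.177, -0.369, 0, 0, 0, -0.899], [0.211, -0.351, 0, 0, 0, -0.899], [0.243, -0.33, 0, 0, 0, -0.899], [0.273, -0.306, 0, 0, 0, -0.899], [0.3, -0.279, 0, 0, 0, -0.899], [0.325, -0.249, 0, 0, 0, -0.899], [0.347, -0.217, 0, 0, 0, -0.899], [0.366, -0.184, 0, 0, 0, -0.899]]
```

Request:
step_arm(moves=[[0,0,0,0,0,0],[0,0,0,0,0,0],[0,0,-0.33,0,0,0],[0,0,-0.32,0,0,0],[0.141,-0.384,0,0,0,-0.899],[0.177,-0.369,0,0,0,-0.899],[0.211,-0.351,0,0,0,-0.899],[0.243,-0.33,0,0,0,-0.899],[0.273,-0.306,0,0,0,-0.899],[0.3,-0.279,0,0,0,-0.899],[0.325,-0.249,0,0,0,-0.899],[0.347,-0.217,0,0,0,-0.899],[0.366,-0.184,0,0,0,-0.899],[0,0,0,0,0,0],[0,0,0,0,0,0]], gripper=0.4)

```text
time: 31.9
ee_pos: [0.4615, 0.1478, 0.1108]
eef_rot: [[-0.426, 0.905, -0.001], [0.905, 0.426, -0.001], [-0.001, -0.001, -1.0]]
wrist_force: [-0.3, -0.5, -0.1]
opening: 0.0349
```

```bash
python3 go.py d .081 -64.6
```

```text
d 0.463 0.1478
t 31.9 pos [0.4615 0.1478 0.1108] yyaw 25.21 F [-0.34 -0.53 -0.08] M [-0.063  0.008 -0.024] open 0.0349 q6 -10.3 tau6 -0.043 tilt [-0.0005 -0.0008]
after turn rz -0.032 units; x -0.014 y 0.028 z 0.597
```

Request:
step_arm(moves=[[-0.01,0.035,0.21,0,0,-0.03],[0,0,0.2,0,0,0],[0,0,0.19,0,0,0],[0,0,0,0,0,0],[0,0,0,0,0,0]])

```text
time: 32.4
ee_pos: [0.4632, 0.1481, 0.08]
eef_rot: [[-0.428, 0.904, -0.002], [0.904, 0.428, -0.001], [0.0, -0.002, -1.0]]
wrist_force: [-0.1, 0.5, 0.4]
opening: 0.0353
```

Request:
step_arm(moves=[[0,0,0,0,0,0],[0,0,0,0,0,0],[0,0,0,0,0,0],[0,0,0,0,0,0],[0,0,0,0,0,0]], gripper=0)

```text
time: 32.9
ee_pos: [0.4634, 0.1483, 0.0815]
eef_rot: [[-0.429, 0.903, -0.0], [0.903, 0.429, -0.0], [-0.0, -0.001, -1.0]]
wrist_force: [-3.5, -2.7, 6.5]
opening: 0.0115
```

```bash
python3 go.py d .081 -64.6
```

```text
d 0.463 0.1478
t 32.9 pos [0.4634 0.1483 0.0815] yyaw 25.39 F [-3.53 -2.7   6.47] M [-0.334  0.494  0.008] open 0.0115 q6 -10.6 tau6 -0.061 tilt [-0.0005 -0.0004]
after turn rz -0.002 units; x -0.005 y -0.012 z 0.009
```

Request:
step_arm(moves=[[0,0,0.0063,0,0,1],[0,0,0.0063,0,0,1],[0,0,0.0063,0,0,1],[0,0,0.0063,0,0,1],[0,0,0.0063,0,0,1],[0,0,0,0,0,0],[0,0,0,0,0,0]])

```text
time: 33.6
ee_pos: [0.4638, 0.1483, 0.0799]
eef_rot: [[0.078, 0.997, 0.0], [0.997, -0.078, -0.0], [-0.0, 0.0, -1.0]]
wrist_force: [-3.0, -2.4, 5.3]
opening: 0.012
```

```bash
python3 go.py
```

```text
t 33.6 pos [0.4638 0.1483 0.0799] yyaw -4.47 F [-3.04 -2.38  5.27] M [-0.379  0.455 -0.131] open 0.012 q6 19.3 tau6 -0.041 tilt [ 0.0003 -0.0002]
```

Request:
step_arm(moves=[[0,0,0.005,0,0,0.7],[0,0,0,0,0,0],[0,0,0,0,0,0]])

```text
time: 33.9
ee_pos: [0.4639, 0.1483, 0.0797]
eef_rot: [[0.151, 0.989, 0.0], [0.989, -0.151, -0.0], [-0.0, 0.0, -1.0]]
wrist_force: [-2.9, -1.8, 5.3]
opening: 0.0121
```

```bash
python3 go.py
```

```text
t 33.9 pos [0.4639 0.1483 0.0797] yyaw -8.67 F [-2.93 -1.81  5.29] M [-0.4    0.396 -0.075] open 0.0121 q6 23.5 tau6 -0.063 tilt [ 0.0004 -0.0002]
```

Request:
step_arm(moves=[[0,0,0.003,0,0,0.6],[0,0,0,0,0,0],[0,0,0,0,0,0]])

```text
time: 34.2
ee_pos: [0.464, 0.1483, 0.0795]
eef_rot: [[0.212, 0.977, 0.001], [0.977, -0.212, -0.0], [-0.0, 0.001, -1.0]]
wrist_force: [-2.2, -2.4, 4.1]
opening: 0.0117
```

```bash
python3 go.py
```

```text
t 34.2 pos [0.464  0.1483 0.0795] yyaw -12.26 F [-2.19 -2.42  4.07] M [-0.375  0.384 -0.079] open 0.0117 q6 27.1 tau6 -0.065 tilt [ 0.0006 -0.0002]
```

Request:
step_arm(moves=[[0,0,0.003,0,0,0.5],[0,0,0,0,0,0],[0,0,0,0,0,0]])

```text
time: 34.5
ee_pos: [0.464, 0.1483, 0.0793]
eef_rot: [[0.263, 0.965, 0.001], [0.965, -0.263, -0.0], [-0.0, 0.001, -1.0]]
wrist_force: [-2.3, -2.2, 5.4]
opening: 0.0118
```

```bash
python3 go.py
```

```text
t 34.5 pos [0.464  0.1483 0.0793] yyaw -15.26 F [-2.27 -2.19  5.41] M [-0.421  0.384 -0.084] open 0.0118 q6 30.1 tau6 -0.053 tilt [ 0.0005 -0.0002]
```

Request:
step_arm(moves=[[0,0,0.003,0,0,0.5],[0,0,0,0,0,0],[0,0,0,0,0,0]])

```text
time: 34.8
ee_pos: [0.464, 0.1483, 0.0793]
eef_rot: [[0.313, 0.95, 0.001], [0.95, -0.313, -0.0], [-0.0, 0.001, -1.0]]
wrist_force: [-2.8, -1.5, 5.7]
opening: 0.0119
```

```bash
python3 go.py
```

```text
t 34.8 pos [0.464  0.1483 0.0793] yyaw -18.23 F [-2.8  -1.45  5.7 ] M [-0.418  0.461  0.063] open 0.0119 q6 33.1 tau6 0.075 tilt [ 0.0007 -0.0003]
```

Request:
step_arm(moves=[[0,0,0.002,0,0,0.4],[0,0,0,0,0,0],[0,0,0,0,0,0]])

```text
time: 35.1
ee_pos: [0.464, 0.1483, 0.0793]
eef_rot: [[0.352, 0.936, 0.001], [0.936, -0.352, -0.0], [-0.0, 0.001, -1.0]]
wrist_force: [-3.4, -1.9, 6.4]
opening: 0.0113
```

```bash
python3 go.py
```

```text
t 35.1 pos [0.464  0.1483 0.0793] yyaw -20.61 F [-3.43 -1.92  6.37] M [-0.411  0.466  0.2  ] open 0.0113 q6 35.5 tau6 0.194 tilt [ 0.0007 -0.0004]
```

Request:
step_arm(moves=[[0,0,0,0,0,0.1],[0,0,0,0,0,0],[0,0,0,0,0,0]])

```text
time: 35.4
ee_pos: [0.4641, 0.1483, 0.0793]
eef_rot: [[0.362, 0.932, 0.001], [0.932, -0.362, -0.001], [-0.0, 0.001, -1.0]]
wrist_force: [-2.6, -2.1, 7.2]
opening: 0.0119
```

```bash
python3 go.py
```

```text
t 35.4 pos [0.4641 0.1483 0.0793] yyaw -21.2 F [-2.64 -2.11  7.18] M [-0.411  0.467  0.263] open 0.0119 q6 36.0 tau6 0.27 tilt [ 0.0008 -0.0005]
```

Request:
step_arm(moves=[[0,0,0,0,0,0.1],[0,0,0,0,0,0],[0,0,0,0,0,0]])

```text
time: 35.7
ee_pos: [0.4641, 0.1483, 0.0793]
eef_rot: [[0.371, 0.929, 0.001], [0.929, -0.371, -0.001], [-0.0, 0.001, -1.0]]
wrist_force: [-1.0, -1.9, 6.3]
opening: 0.0117
```

```bash
python3 go.py
```

```text
t 35.7 pos [0.4641 0.1483 0.0793] yyaw -21.79 F [-0.96 -1.9   6.3 ] M [-0.394  0.505  0.335] open 0.0117 q6 36.6 tau6 0.296 tilt [ 0.0009 -0.0005]
```

Request:
step_arm(moves=[[0,0,0,0,0,0.05],[0,0,0,0,0,0],[0,0,0,0,0,0]])

```text
time: 36.0
ee_pos: [0.4641, 0.1483, 0.0793]
eef_rot: [[0.376, 0.927, 0.001], [0.927, -0.376, -0.001], [-0.0, 0.001, -1.0]]
wrist_force: [-2.2, -2.6, 6.2]
opening: 0.0119
```

```bash
python3 trav.py a -115.0 6 .109 | sed 's/np.float64(\([-0-9.]*\))/\1/g'
```

```text
t 36.0 pos [0.4641 0.1483 0.0793] yyaw -22.09 F [-2.17 -2.55  6.24] M [-0.437  0.501  0.279] open 0.0119 q6 36.9 tau6 0.317 tilt [ 0.0009 -0.0005]
lift -0.594
[[0.17, 0.395, 0, 0, 0, 0.081], [0.173, 0.393, 0, 0, 0, 0.081], [0.176, 0.392, 0, 0, 0, 0.081], [0.18, 0.39, 0, 0, 0, 0.081], [0.183, 0.389, 0, 0, 0, 0.081], [0.186, 0.387, 0, 0, 0, 0.081]]
```

Request:
step_arm(moves=[[0,0,0,0,0,0.07],[0,0,0,0,0,0],[0,0,0,0,0,0]])

```text
time: 36.3
ee_pos: [0.4641, 0.1483, 0.0793]
eef_rot: [[0.383, 0.924, 0.001], [0.924, -0.383, -0.001], [-0.0, 0.001, -1.0]]
wrist_force: [-2.1, -2.4, 6.7]
opening: 0.0115
```

```bash
python3 go.py
```

```text
t 36.3 pos [0.4641 0.1483 0.0793] yyaw -22.5 F [-2.09 -2.39  6.66] M [-0.448  0.463  0.325] open 0.0115 q6 37.4 tau6 0.331 tilt [ 0.0008 -0.0006]
```

Request:
step_arm(moves=[[0,0,0,0,0,0],[0,0,0,0,0,0],[0,0,-0.3,0,0,0],[0,0,-0.29,0,0,0],[0.17,0.395,0,0,0,0.08],[0.173,0.393,0,0,0,0.08],[0.176,0.392,0,0,0,0.08],[0.18,0.39,0,0,0,0.08],[0.183,0.389,0,0,0,0.08],[0.186,0.387,0,0,0,0.08],[0,0,0,0,0,0],[0,0,0,0,0,0]], gripper=0.4)

```text
time: 37.5
ee_pos: [0.5921, 0.1496, 0.1073]
eef_rot: [[0.432, 0.902, -0.002], [0.902, -0.432, -0.0], [-0.001, -0.001, -1.0]]
wrist_force: [0.1, 0.2, 0.4]
opening: 0.0352
```

```bash
python3 go.py a .079 -115.3
python3 - <<'E'
from cell import vision
import cv2,numpy as np
o=[]
for c,(u,v) in(("side",(250,150)),("top",(200,120))):
    o.append(cv2.resize(vision.capture(c)["img"][v:v+100,u:u+100],(400,400),interpolation=cv2.INTER_CUBIC))
cv2.imwrite("pics/g4.png",np.hstack(o)[:,:,::-1])
E
```

```text
a 0.593 0.151
t 37.5 pos [0.5921 0.1496 0.1073] yyaw -25.58 F [0.08 0.25 0.37] M [-0.033  0.136 -0.002] open 0.0352 q6 37.4 tau6 -0.005 tilt [-0.0015 -0.0001]
after turn rz -0.046 units; x 0.032 y 0.005 z 0.566
```

```bash
sleep 3
```

```text
(no output)
```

View pics/g4.png

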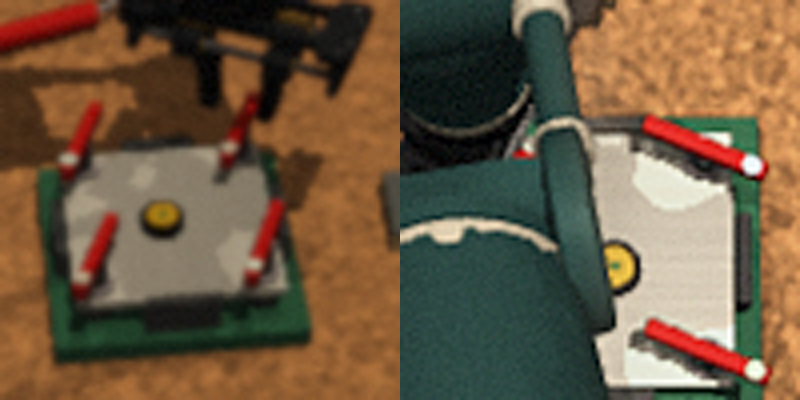

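The level still lies at the plate's centre, and all four bars stand at nearly equal angles. I'll re-feel a, since b and d may have changed its load.

Request:
step_arm(moves=[[0.025,0.01,0.2,0,0,-0.05],[0,0,0.19,0,0,0],[0,0,0.17,0,0,0],[0,0,0,0,0,0],[0,0,0,0,0,0]])

```text
time: 38.1
ee_pos: [0.593, 0.1505, 0.0793]
eef_rot: [[0.427, 0.904, -0.001], [0.904, -0.427, -0.0], [-0.001, -0.001, -1.0]]
wrist_force: [0.2, -0.6, 0.2]
opening: 0.0352
```

Request:
step_arm(moves=[[0,0,0,0,0,0],[0,0,0,0,0,0],[0,0,0,0,0,0],[0,0,0,0,0,0],[0,0,0,0,0,0],[0,0,0,0,0,0]], gripper=0)

```text
time: 38.7
ee_pos: [0.5938, 0.1508, 0.0805]
eef_rot: [[0.427, 0.904, 0.0], [0.904, -0.427, 0.0], [0.0, 0.0, -1.0]]
wrist_force: [-0.7, 1.2, 2.5]
opening: 0.0117
```

```bash
python3 go.py
```

```text
t 38.7 pos [0.5938 0.1508 0.0805] yyaw -25.29 F [-0.68  1.22  2.45] M [0.046 0.316 0.163] open 0.0117 q6 37.2 tau6 0.208 tilt [0.0004 0.0001]
```

Request:
step_arm(moves=[[0,0,0,0,0,0.1],[0,0,0,0,0,0],[0,0,0,0,0,0]])

```text
time: 39.0
ee_pos: [0.5937, 0.1507, 0.0805]
eef_rot: [[0.437, 0.9, 0.0], [0.9, -0.437, 0.0], [0.0, 0.0, -1.0]]
wrist_force: [-1.3, 1.6, 4.7]
opening: 0.0116
```

```bash
python3 go.py
```

```text
t 39.0 pos [0.5937 0.1507 0.0805] yyaw -25.9 F [-1.29  1.57  4.67] M [0.094 0.459 0.358] open 0.0116 q6 37.8 tau6 0.315 tilt [0.0004 0.0002]
```

Request:
step_arm(moves=[[0,0,0,0,0,0.05],[0,0,0,0,0,0],[0,0,0,0,0,0]])

```text
time: 39.3
ee_pos: [0.5937, 0.1507, 0.0804]
eef_rot: [[0.441, 0.897, 0.0], [0.897, -0.441, 0.0], [0.0, 0.0, -1.0]]
wrist_force: [-2.4, 0.4, 5.0]
opening: 0.0119
```

```bash
python3 trav.py c -113.0 7 .109 | sed 's/np.float64(\([-0-9.]*\))/\1/g'
```

```text
t 39.3 pos [0.5937 0.1507 0.0804] yyaw -26.2 F [-2.41  0.37  5.03] M [0.079 0.425 0.337] open 0.0119 q6 38.1 tau6 0.352 tilt [0.0003 0.0002]
lift -0.572
[[-0.502, -0.159, 0, 0, 0, -0.076], [-0.5, -0.163, 0, 0, 0, -0.076], [-0.499, -0.167, 0, 0, 0, -0.076], [-0.498, -0.171, 0, 0, 0, -0.076], [-0.496, -0.175, 0, 0, 0, -0.076], [-0.495, -0.179, 0, 0, 0, -0.076], [-0.493, -0.183, 0, 0, 0, -0.076]]
```

Request:
step_arm(moves=[[0,0,0,0,0,0],[0,0,0,0,0,0],[0,0,-0.29,0,0,0],[0,0,-0.28,0,0,0],[-0.502,-0.159,0,0,0,-0.076],[-0.5,-0.163,0,0,0,-0.076],[-0.499,-0.167,0,0,0,-0.076],[-0.498,-0.171,0,0,0,-0.076],[-0.496,-0.175,0,0,0,-0.076],[-0.495,-0.179,0,0,0,-0.076],[-0.493,-0.183,0,0,0,-0.076],[0,0,0,0,0,0],[0,0,0,0,0,0]], gripper=0.4)

```text
time: 40.6
ee_pos: [0.4672, 0.0176, 0.1099]
eef_rot: [[0.393, 0.92, 0.003], [0.92, -0.393, 0.0], [0.001, 0.003, -1.0]]
wrist_force: [0.6, 0.2, -0.2]
opening: 0.0352
```

```bash
python3 go.py c .079 -112.7
```

```text
c 0.4662 0.0178
t 40.6 pos [0.4672 0.0176 0.1099] yyaw -23.11 F [ 0.56  0.24 -0.15] M [-0.027  0.082  0.025] open 0.0352 q6 22.2 tau6 -0.028 tilt [0.0031 0.0003]
after turn rz -0.069 units; x -0.003 y -0.02 z 0.618
```

Request:
step_arm(moves=[[0,0,0.2,0,0,-0.05],[0,0,0.2,0,0,0],[0,0,0.18,0,0,0],[0,0,0,0,0,0],[0,0,0,0,0,0]])

```text
time: 41.1
ee_pos: [0.4656, 0.0179, 0.0786]
eef_rot: [[0.386, 0.923, -0.002], [0.923, -0.386, 0.0], [-0.001, -0.002, -1.0]]
wrist_force: [-0.2, 0.2, -1.1]
opening: 0.0354
```

Request:
step_arm(moves=[[0,0,0,0,0,0],[0,0,0,0,0,0],[0,0,0,0,0,0],[0,0,0,0,0,0],[0,0,0,0,0,0],[0,0,0,0,0,0]], gripper=0)

```text
time: 41.7
ee_pos: [0.4668, 0.0175, 0.0799]
eef_rot: [[0.386, 0.922, 0.002], [0.922, -0.386, -0.0], [0.0, 0.002, -1.0]]
wrist_force: [2.8, -1.2, -0.5]
opening: 0.0118
```

```bash
python3 go.py
```

```text
t 41.7 pos [0.4668 0.0175 0.0799] yyaw -22.71 F [ 2.76 -1.24 -0.51] M [-0.212 -0.296  0.116] open 0.0118 q6 21.8 tau6 0.101 tilt [ 0.0016 -0.0003]
```

Request:
step_arm(moves=[[0,0,0,0,0,0.05],[0,0,0,0,0,0],[0,0,0,0,0,0]])

```text
time: 42.0
ee_pos: [0.4668, 0.0175, 0.0799]
eef_rot: [[0.391, 0.92, 0.001], [0.92, -0.391, -0.0], [0.0, 0.001, -1.0]]
wrist_force: [3.4, -2.4, 0.4]
opening: 0.0116
```

```bash
python3 go.py
```

```text
t 42.0 pos [0.4668 0.0175 0.0799] yyaw -23.01 F [ 3.45 -2.41  0.38] M [-0.239 -0.457  0.197] open 0.0116 q6 22.1 tau6 0.182 tilt [ 0.0015 -0.0003]
```

Request:
step_arm(moves=[[0,0,0,0,0,0.05],[0,0,0,0,0,0],[0,0,0,0,0,0]])

```text
time: 42.3
ee_pos: [0.4668, 0.0175, 0.0799]
eef_rot: [[0.396, 0.918, 0.002], [0.918, -0.396, -0.0], [0.0, 0.002, -1.0]]
wrist_force: [5.4, -2.4, 1.0]
opening: 0.0116
```

```bash
python3 go.py
```

```text
t 42.3 pos [0.4668 0.0175 0.0799] yyaw -23.31 F [ 5.39 -2.39  0.97] M [-0.43  -0.575  0.204] open 0.0116 q6 22.4 tau6 0.255 tilt [ 0.0015 -0.0003]
```

Request:
step_arm(moves=[[0,0,0,0,0,0.05],[0,0,0,0,0,0],[0,0,0,0,0,0]])

```text
time: 42.6
ee_pos: [0.4668, 0.0175, 0.0799]
eef_rot: [[0.4, 0.916, 0.002], [0.916, -0.4, -0.0], [0.0, 0.002, -1.0]]
wrist_force: [4.2, -2.0, 1.3]
opening: 0.0119
```

```bash
python3 go.py; python3 trav.py b -112.8 6 .109 | sed 's/np.float64(\([-0-9.]*\))/\1/g'
```

```text
t 42.6 pos [0.4668 0.0175 0.0799] yyaw -23.6 F [ 4.19 -2.03  1.3 ] M [-0.434 -0.621  0.314] open 0.0119 q6 22.7 tau6 0.311 tilt [ 0.0015 -0.0003]
t 42.6 pos [0.4668 0.0175 0.0799] yyaw -23.6 F [ 4.19 -2.03  1.3 ] M [-0.434 -0.621  0.314] open 0.0119 q6 22.7 tau6 0.311 tilt [ 0.0015 -0.0003]
lift -0.582
[[0.183, 0.39, 0, 0, 0, -0.022], [0.182, 0.391, 0, 0, 0, -0.022], [0.181, 0.391, 0, 0, 0, -0.022], [0.181, 0.392, 0, 0, 0, -0.022], [0.18, 0.392, 0, 0, 0, -0.022], [0.179, 0.393, 0, 0, 0, -0.022]]
```

Request:
step_arm(moves=[[0,0,0,0,0,0.04],[0,0,0,0,0,0],[0,0,0,0,0,0]])

```text
time: 42.9
ee_pos: [0.4668, 0.0175, 0.0799]
eef_rot: [[0.404, 0.915, 0.001], [0.915, -0.404, -0.0], [0.0, 0.001, -1.0]]
wrist_force: [4.5, -1.5, 1.4]
opening: 0.0117
```

```bash
python3 go.py
```

```text
t 42.9 pos [0.4668 0.0175 0.0799] yyaw -23.84 F [ 4.53 -1.48  1.42] M [-0.444 -0.633  0.366] open 0.0117 q6 23.0 tau6 0.349 tilt [ 0.0015 -0.0004]
```

c reads 0.349. Next, b.

Request:
step_arm(moves=[[0,0,0,0,0,0],[0,0,0,0,0,0],[0,0,-0.29,0,0,0],[0,0,-0.29,0,0,0],[0.183,0.39,0,0,0,-0.04],[0.182,0.391,0,0,0,-0.04],[0.181,0.391,0,0,0,-0.04],[0.181,0.392,0,0,0,-0.04],[0.18,0.392,0,0,0,-0.04],[0.179,0.393,0,0,0,-0.04],[0,0,0,0,0,0],[0,0,0,0,0,0]], gripper=0.4)

```text
time: 44.1
ee_pos: [0.5939, 0.0213, 0.1074]
eef_rot: [[0.382, 0.924, -0.003], [0.924, -0.382, 0.0], [-0.001, -0.003, -1.0]]
wrist_force: [-1.1, 0.6, 0.3]
opening: 0.0351
```

```bash
python3 go.py b .079 -112.4
```

```text
b 0.5962 0.021
t 44.1 pos [0.5939 0.0213 0.1074] yyaw -22.43 F [-1.06  0.64  0.32] M [-0.068  0.141  0.011] open 0.0351 q6 22.1 tau6 0.002 tilt [-0.0034  0.0002]
after turn rz -0.005 units; x 0.011 y 0.044 z 0.568
```

Request:
step_arm(moves=[[0.01,0.03,0.2,0,0,0],[0,0,0.18,0,0,0],[0,0,0.17,0,0,0],[0,0,0,0,0,0],[0,0,0,0,0,0]])

```text
time: 44.6
ee_pos: [0.5963, 0.0211, 0.0804]
eef_rot: [[0.381, 0.924, -0.001], [0.924, -0.381, 0.0], [-0.0, -0.001, -1.0]]
wrist_force: [0.4, 0.9, -0.3]
opening: 0.0355
```

Request:
step_arm(moves=[[0,0,0,0,0,0],[0,0,0,0,0,0],[0,0,0,0,0,0],[0,0,0,0,0,0],[0,0,0,0,0,0],[0,0,0,0,0,0]], gripper=0)

```text
time: 45.2
ee_pos: [0.5971, 0.0212, 0.0815]
eef_rot: [[0.381, 0.924, 0.0], [0.924, -0.381, 0.0], [0.0, 0.0, -1.0]]
wrist_force: [-2.0, 0.7, 3.7]
opening: 0.0118
```

```bash
python3 go.py
```

```text
t 45.2 pos [0.5971 0.0212 0.0815] yyaw -22.41 F [-2.    0.66  3.67] M [0.103 0.432 0.061] open 0.0118 q6 22.0 tau6 0.085 tilt [0.0001 0.0001]
```

Request:
step_arm(moves=[[0,0,0,0,0,0.05],[0,0,0,0,0,0],[0,0,0,0,0,0]])

```text
time: 45.5
ee_pos: [0.5971, 0.0212, 0.0814]
eef_rot: [[0.386, 0.922, 0.0], [0.922, -0.386, 0.0], [0.0, 0.0, -1.0]]
wrist_force: [-1.7, 0.5, 5.3]
opening: 0.0116
```

```bash
python3 go.py
```

```text
t 45.5 pos [0.5971 0.0212 0.0814] yyaw -22.72 F [-1.73  0.46  5.3 ] M [0.063 0.532 0.181] open 0.0116 q6 22.4 tau6 0.162 tilt [0.0001 0.0001]
```

Request:
step_arm(moves=[[0,0,0,0,0,0.05],[0,0,0,0,0,0],[0,0,0,0,0,0]])

```text
time: 45.8
ee_pos: [0.5971, 0.0212, 0.0814]
eef_rot: [[0.391, 0.92, 0.0], [0.92, -0.391, 0.0], [0.0, 0.0, -1.0]]
wrist_force: [-2.2, 0.9, 4.5]
opening: 0.0121
```

```bash
python3 go.py
```

```text
t 45.8 pos [0.5971 0.0212 0.0814] yyaw -23.0 F [-2.16  0.92  4.54] M [0.079 0.542 0.207] open 0.0121 q6 22.6 tau6 0.229 tilt [0.0001 0.    ]
```

Request:
step_arm(moves=[[0,0,0,0,0,0.05],[0,0,0,0,0,0],[0,0,0,0,0,0]])

```text
time: 46.1
ee_pos: [0.5971, 0.0212, 0.0814]
eef_rot: [[0.395, 0.918, 0.0], [0.918, -0.395, -0.0], [0.0, 0.0, -1.0]]
wrist_force: [-2.5, 0.5, 5.9]
opening: 0.0113
```

```bash
python3 go.py
```

```text
t 46.1 pos [0.5971 0.0212 0.0814] yyaw -23.29 F [-2.5   0.46  5.95] M [0.155 0.573 0.319] open 0.0113 q6 22.9 tau6 0.287 tilt [ 0.0001 -0.    ]
```

Request:
step_arm(moves=[[0,0,0,0,0,0.06],[0,0,0,0,0,0],[0,0,0,0,0,0]])

```text
time: 46.4
ee_pos: [0.5971, 0.0212, 0.0815]
eef_rot: [[0.401, 0.916, 0.0], [0.916, -0.401, -0.0], [-0.0, 0.0, -1.0]]
wrist_force: [-3.1, 1.5, 6.5]
opening: 0.0116
```

```bash
python3 trav.py d -112.0 7 .109 | sed 's/np.float64(\([-0-9.]*\))/\1/g'
```

```text
t 46.4 pos [0.5971 0.0212 0.0815] yyaw -23.64 F [-3.05  1.47  6.47] M [0.121 0.522 0.308] open 0.0116 q6 23.3 tau6 0.344 tilt [ 0.0001 -0.    ]
lift -0.551
[[0.178, -0.496, 0, 0, 0, -0.039], [0.18, -0.495, 0, 0, 0, -0.039], [0.182, -0.494, 0, 0, 0, -0.039], [0.184, -0.494, 0, 0, 0, -0.039], [0.186, -0.493, 0, 0, 0, -0.039], [0.188, -0.492, 0, 0, 0, -0.039], [0.19, -0.491, 0, 0, 0, -0.039]]
```

b reads 0.344. Last, d.

Request:
step_arm(moves=[[0,0,0,0,0,0],[0,0,0,0,0,0],[0,0,-0.28,0,0,0],[0,0,-0.28,0,0,0],[0.178,-0.496,0,0,0,-0.04],[0.18,-0.495,0,0,0,-0.04],[0.182,-0.494,0,0,0,-0.04],[0.184,-0.494,0,0,0,-0.04],[0.186,-0.493,0,0,0,-0.04],[0.188,-0.492,0,0,0,-0.04],[0.19,-0.491,0,0,0,-0.04],[0,0,0,0,0,0],[0,0,0,0,0,0]], gripper=0.4)

```text
time: 47.7
ee_pos: [0.464, 0.1481, 0.1104]
eef_rot: [[0.373, 0.928, 0.003], [0.928, -0.373, 0.0], [0.001, 0.002, -1.0]]
wrist_force: [0.0, 0.0, 0.6]
opening: 0.0356
```

```bash
python3 go.py d .079 -112.0
```

```text
d 0.463 0.1478
t 47.7 pos [0.464  0.1481 0.1104] yyaw -21.93 F [0.   0.03 0.58] M [-0.066  0.111 -0.021] open 0.0356 q6 36.7 tau6 0.021 tilt [0.0027 0.0003]
after turn rz 0.012 units; x -0.013 y -0.015 z 0.628
```

Request:
step_arm(moves=[[0,0,0.22,0,0,0],[0,0,0.2,0,0,0],[0,0,0.18,0,0,0],[0,0,0,0,0,0],[0,0,0,0,0,0]])

```text
time: 48.2
ee_pos: [0.4627, 0.1474, 0.0781]
eef_rot: [[0.375, 0.927, -0.002], [0.927, -0.375, -0.0], [-0.001, -0.002, -1.0]]
wrist_force: [0.8, 0.3, -0.1]
opening: 0.035
```

Request:
step_arm(moves=[[0,0,0,0,0,0],[0,0,0,0,0,0],[0,0,0,0,0,0],[0,0,0,0,0,0],[0,0,0,0,0,0],[0,0,0,0,0,0]], gripper=0)

```text
time: 48.8
ee_pos: [0.4638, 0.1477, 0.0794]
eef_rot: [[0.374, 0.927, 0.002], [0.927, -0.374, -0.0], [0.001, 0.001, -1.0]]
wrist_force: [2.5, -1.1, 0.0]
opening: 0.0113
```

```bash
python3 go.py
```

```text
t 48.8 pos [0.4638 0.1477 0.0794] yyaw -21.99 F [ 2.51 -1.09  0.04] M [-0.303 -0.292  0.031] open 0.0113 q6 36.8 tau6 0.076 tilt [ 0.0016 -0.    ]
```

Request:
step_arm(moves=[[0,0,0,0,0,0.05],[0,0,0,0,0,0],[0,0,0,0,0,0]])

```text
time: 49.1
ee_pos: [0.4638, 0.1478, 0.0795]
eef_rot: [[0.379, 0.925, 0.002], [0.925, -0.379, 0.0], [0.001, 0.001, -1.0]]
wrist_force: [3.0, -2.4, 1.1]
opening: 0.0116
```

```bash
python3 go.py
```

```text
t 49.1 pos [0.4638 0.1478 0.0795] yyaw -22.28 F [ 2.98 -2.4   1.06] M [-0.408 -0.419  0.137] open 0.0116 q6 37.1 tau6 0.163 tilt [0.0015 0.    ]
```

Request:
step_arm(moves=[[0,0,0,0,0,0.08],[0,0,0,0,0,0],[0,0,0,0,0,0]])

```text
time: 49.4
ee_pos: [0.4638, 0.1478, 0.0794]
eef_rot: [[0.387, 0.922, 0.001], [0.922, -0.387, -0.0], [0.001, 0.001, -1.0]]
wrist_force: [4.7, -3.1, 2.0]
opening: 0.0114
```

```bash
python3 go.py
```

```text
t 49.4 pos [0.4638 0.1478 0.0794] yyaw -22.76 F [ 4.7  -3.09  2.02] M [-0.438 -0.55   0.337] open 0.0114 q6 37.5 tau6 0.28 tilt [ 0.0015 -0.    ]
```

Request:
step_arm(moves=[[0,0,0,0,0,0.05],[0,0,0,0,0,0],[0,0,0,0,0,0]])

```text
time: 49.7
ee_pos: [0.4638, 0.1478, 0.0794]
eef_rot: [[0.392, 0.92, 0.001], [0.92, -0.392, -0.0], [0.001, 0.001, -1.0]]
wrist_force: [4.9, -2.4, 3.2]
opening: 0.0119
```

```bash
python3 go.py
```

```text
t 49.7 pos [0.4638 0.1478 0.0794] yyaw -23.06 F [ 4.95 -2.43  3.24] M [-0.474 -0.645  0.314] open 0.0119 q6 37.8 tau6 0.333 tilt [ 0.0014 -0.    ]
```

Request:
step_arm(moves=[[0,0,0,0,0,0.02],[0,0,0,0,0,0],[0,0,0,0,0,0]])

```text
time: 50.0
ee_pos: [0.4637, 0.1478, 0.0794]
eef_rot: [[0.394, 0.919, 0.001], [0.919, -0.394, -0.0], [0.0, 0.001, -1.0]]
wrist_force: [4.7, -3.5, 2.1]
opening: 0.0121
```

```bash
python3 go.py
```

```text
t 50.0 pos [0.4637 0.1478 0.0794] yyaw -23.18 F [ 4.74 -3.49  2.14] M [-0.474 -0.606  0.312] open 0.0121 q6 38.0 tau6 0.34 tilt [ 0.0014 -0.    ]
```

Request:
step_arm(moves=[[0,0,0,0,0,0],[0,0,0,0,0,0],[0,0,-0.3,0,0,0],[0,0,-0.4,0,0,0],[0,0,-0.7,0,0,0],[0,0,-0.9,0,0,0],[-0.5,-0.7,0,0,0,0],[-0.5,-0.7,0,0,0,0],[-0.5,-0.7,0,0,0,0],[-0.5,-0.7,0,0,0,0],[0,0,0,0,0,0]], gripper=0.5)

```text
time: 51.1
ee_pos: [0.289, 0.1101, 0.1917]
eef_rot: [[0.394, 0.919, -0.005], [0.919, -0.394, -0.0], [-0.002, -0.005, -1.0]]
wrist_force: [0.0, -0.3, 0.2]
opening: 0.0439
```

```bash
python3 go.py
python3 - <<'E'
from cell import vision
import cv2,numpy as np
o=[]
for c,(u,v) in(("side",(250,150)),("top",(200,120))):
    im=vision.capture(c)["img"]; cv2.imwrite(f"pics/full5_{c}.png",im[:,:,::-1])
    o.append(cv2.resize(im[v:v+100,u:u+100],(400,400),interpolation=cv2.INTER_CUBIC))
cv2.imwrite("pics/g5.png",np.hstack(o)[:,:,::-1])
E
```

```text
t 51.1 pos [0.289  0.1101 0.1917] yyaw -23.19 F [ 0.01 -0.29  0.18] M [-0.086  0.079 -0.02 ] open 0.0439 q6 39.3 tau6 0.033 tilt [-0.0052 -0.0002]
```

```bash
sleep 3
```

```text
(no output)
```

View pics/g5.png

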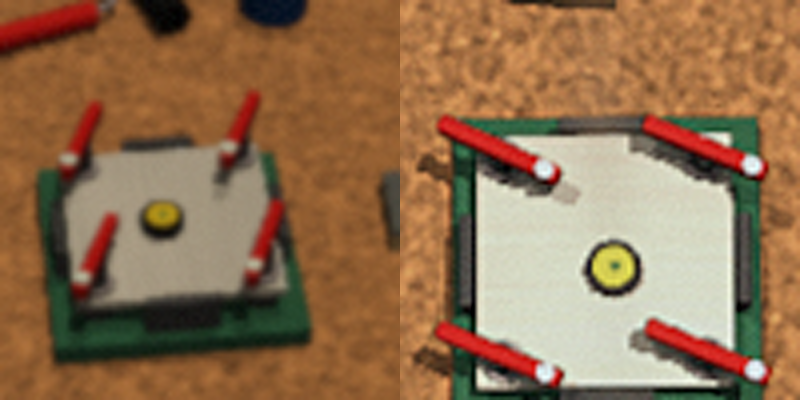

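View pics/full5_side.png

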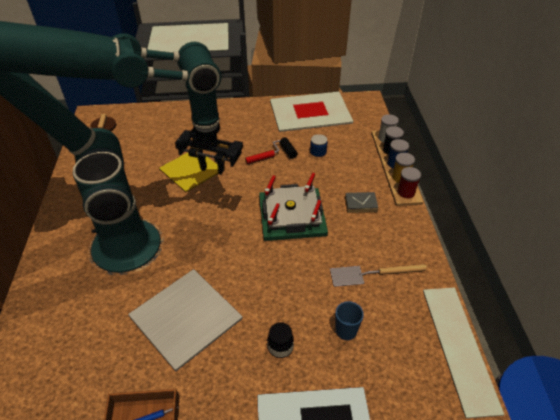

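The four bars are parallel, the level lies at the plate's centre (side view 290,204), the bench is otherwise unchanged, and the arm is clear. I'm handing in.

```bash
python3 -c "
from cell import r
print(r.finish_job()); print(r.get_state()['time'])"
```

```text
the job is handed in; nothing more can be done
None
the job is handed in; nothing more can be done
```

All four screws are snug at about 0.34–0.35 N m by feel, and I handed the job in at about 51 s of the allowed 72 s.

**What I did:**
- **First round:** I gripped each T-bar at its centre and turned a, c, b and d in that order to about 1.15 rad, roughly half-way.
- **Second round:** I tightened each one by feel, again in the order a, c, b, d.
- **Re-check:** I then went round once more in the same order to even them out.

**Last checks:**

| Screw | Torque at rest (last joint, N m) | Angle (rad, approx.) |
|---|---|---|
| a | 0.352 | 2.05 |
| c | 0.349 | 2.01 |
| b | 0.344 | 2.01 |
| d | 0.340 | 2.00 |

The wrist moment agreed with these within its noise of about 0.04 N m. In the final pictures the bars are parallel, the level lies at the plate's centre and the rest of the bench is unchanged. I did not measure the plate's flatness directly; I judged it from the near-equal screw angles and the pictures.

**What went less smoothly:**
- The first grip on c closed on it crookedly and had to be redone.
- In the second round a briefly read 0.44 N m on the noisy wrist moment, then settled at 0.385. Screw c reached 0.396, close to the 0.40 limit.
- On the re-check a and c had eased slightly and took less than a degree more. I did not feel them again after the final touch on b and d.

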